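# Still the swinging drop hook, then hang the bowl scraper on it

### The job

The brass drop hook on the stand is swinging. First steady it with a gentle touch from the side, so that it hangs plumb and still by itself; then take the blue bowl scraper out of the drip rack by its top bar, hang it on the prong of the hook by its round hole, behind the upturned tip, and let go so that scraper and hook hang quietly. Do not bat the hook far out, and leave the jars and the bottle as they stand.

Things in the scene. Friction and masses are not known exactly. Their poses are not given: they have to be found in the camera images.
- hanger_stand: Fixed grey stand. Origin on the bench top straight below the prong's hanging place; +x runs from there to the post, z up. Along x: base plate 60 to 175 mm (100 mm wide, 14 high), post 18 mm thick at 145 mm, 370 mm high; an arm at 352 mm height comes forward from it to the hook's pivot, 90 mm along x and 340 mm up. Nothing of the stand is nearer than 60 mm along x.
- drop_hook (a joint): Swing of the 150 g brass hook about the stand's x axis, rad: 0 = plumb, positive = to the stand's +y. Swings 0.2 to 0.45 rad to both sides at the start, period about 0.85 s, almost no friction, no end in a minute. Bent from one round 8 mm bar: rod 170 mm down from the pivot, then a level prong 130 mm towards the stand's -x, ending in an upturned tip 16 mm above the prong's axis.
- hook_prong (a point): Hanging place on the prong's axis, 40 mm behind the tip's axis and 90 mm in front of the rod. Swings with the hook; when plumb it is 170 mm straight above the stand's origin with the stand's axes: -x along the prong to the tip, z up along the rod.
- scraper_grip (a point): Centre of the blue bowl scraper's top bar, the place to grip: a round bar 14 mm thick, 100 mm long (y). The scraper (about 140 g) is a rigid upright plate 8 mm thick (x), 100 mm wide (y), 140 mm tall (z); this point is 133 mm above its white lower edge and 7 mm below its top. It stands loosely in the middle slot of the drip rack.
- scraper_eye (a point): Centre of the scraper's round hang hole, 36 mm in diameter, right through the plate along its x; 48 mm below scraper_grip and 85 mm above the lower edge. Axes as scraper_grip: z up, x square to the plate.
- drip_rack: Fixed grey drip rack, 88 mm (x) by 116 mm (y), 45 mm high (low feet add 10 mm at each x end), with five open slots along y, each 11.5 mm wide, 106 mm long and 40 mm deep. Origin at the centre of its underside on the bench; z up. The scraper stands in the middle slot, its x along the rack's x, its lower edge 5 mm above the bench.
- white_jar: Bystander: white round jar with a white screw lid, 70 mm across, 80 mm tall, standing loose on the bench; origin at the centre of its underside. To be left as it is.
- yellow_jar: Bystander: white round jar with a yellow screw lid, 72 mm across, 74 mm tall, standing loose on the bench; origin at the centre of its underside. To be left as it is.
- blue_bottle: Bystander: white bottle with a blue cap, 68 mm across, 165 mm tall, standing loose on the bench; origin at the centre of its underside. To be left as it is.
There are look-alikes about, which are no part of the job. Of the things that look like the part that bears scraper_grip, the larger one is meant.

How it is judged:
By the outcome, as a careful person would: the job done as asked, in the order asked, and still so for the second after the job is handed in, with the robot touching nothing.
It also fails if it takes over 64 s, if anything falls off the work surface, if the arm or the gripper's body presses on something with over 40 N, if the wrist force passes 120 N, or if a joint passes its speed limit or range.

### The arm

A 7-joint arm with a two-finger parallel gripper is mounted at the origin on a cart in front of the work surface, level with it; the furniture and walls round the work are solid. World frame = base frame: x ahead of the robot, y to its left, z up, the work surface at z = 0. Lengths are in m, angles in degrees, forces in N, time in s.
With the tool pointing down it reaches from about 0.425 to 0.95 m from the base axis. Payload 4.7 kg.
Tool frame: the origin (TCP) lies at the very end of the fingers, on their centre line; the grasp point (between the pads) lies 19 mm behind it; z points along the fingers, y is the direction in which the jaws open and shut (so a half turn about z gives the same grasp; the last joint's range is limited). The gripper opens to 87 mm and grips with 3 to 60 N. Pads are 19 mm wide; open, the fingers measure 117 mm over their backs; the gripper's body (75 mm by 190 mm) begins 51 mm behind the grasp point.
Start: joints at [-70.984, 26.849, -2.785, 87.806, 1.381, 65.374, -4.715], TCP at [0.238, 0.632, 0.189] pointing down, gripper open.
Joint ranges: [-148.3, 148.3], [-19.14, 114.17], [-79.39, 73.82], [5.75, 140.21], [-59.74, 239.74], [12.07, 113.84], [-152.46, 152.46]. Speed limits (degrees/s): [147.25, 147.25, 180, 180, 180, 180, 180].

### API

Orientations are given as [roll, pitch, yaw] about the fixed x, y, z axes, in that order (R = Rz(yaw) Ry(pitch) Rx(roll)).
In Python, from workcell import r gives the robot as it stands.
- The arm moves only by the shell command python3 -m jog 'ROWS' [FORCE]. ROWS is JSON, a list of rows, each a list of 7 numbers: the opening in per cent of the stroke, from 0 (shut) to 100 (fully open), then the shift along the tool's x, y, z in m, then the turn, a rotation vector about the tool's x, y, z in rad. A call has 1 to 12 rows; each row shifts and turns the commanded pose from where the row before left it, along the tool's axes as they then stand; what a row does not reach is not made up. A row lasts 1/8 s, in which the tool goes at most 62.5 mm and 10.7 degrees, less where a joint would pass 70% of its speed; a pose out of reach is approached as far as the arm can. A call is refused whole if a number of a shift passes 0.0625 or a number of a turn 0.188, either way. A call with a gripper value outside its range is refused whole. The fingers move at their own pace and stop on an object; FORCE is the grip in N (left out, the last holds). Time passes only in rows, so rows that do not move let the fingers close. It gives the time, the measured TCP pose, the force and the opening at its end, in the units of the state.
- r.read_state(): the state, without advancing time (a new reading comes with each control period).
- r.grab_frame(name): name is "scene" or "top" or "wrist"; returns the picture (480x640x3 uint8, red, green, blue); there is no depth.
- r.camera_params(name): a dict with "vfov" (degrees; the focal length in pixels is half the picture's height over the tangent of half this angle, whatever the lens; pixels are square), "cx", "cy" (the principal point, pixels), "R" (3x3) and "t" (3): a world point X has camera coordinates R X + t. Camera axes: x right, y down, z forward; pixel columns grow to the right and rows downward; lengths in m; the calibration is good to about 2 mm. A picture is of the moment at which its call begins: read the wrist's pose just before it. camera_params takes no time and is no camera call; for the wrist camera it gives the pose at the moment of the call.
- r.close_job(): hands the job in, once; it reports no verdict.
The state is a dict: "clock": time; "joint_pos": joint angles; "joint_velocities": joint speeds; "joint_efforts": joint torques, N m; "ee_pos": TCP position; "ee_rot": TCP orientation; "ft_force": force on the tool from outside, world axes, zero at the start; "wrist_torque": the same for the moment, N m; "opening": opening from 0.0 (shut) to 1.0 (fully open).
Only numpy, scipy, OpenCV 4.12 (cv2) and the standard library are available. Lean on these libraries where they do the work, as an engineer would, in place of code of your own. Each camera call takes 0.05 s, during which the arm holds its last target.

## Working session

There is one attempt and no reset: what is moved stays moved. The work goes in short steps, Python scripts to look and compute and a shell command to move; the robot and the scene stay as the last step left them, time stands still between calls to the robot, and variables do not carry over. Pictures are saved under pics/ and viewed, and the job is handed in when it is done.

```bash
mkdir -p pics; ls; cat > h.py <<'E'
import numpy as np, cv2, json
from workcell import r
def grab(name, out):
    p=r.camera_params(name); im=r.grab_frame(name)
    cv2.imwrite(f'pics/{out}.png', im[:,:,::-1]); 
    json.dump({k:(np.array(v).tolist()) for k,v in p.items()}, open(f'pics/{out}.json','w'))
    return im,p
E
python3 - <<'E'
from h import *
s=r.read_state(); print(s)
for n in ['scene','top','wrist']:
    im,p=grab(n,n+'0'); print(n,p)
E
```

```text
pics
{'clock': 0.0, 'joint_pos': array([-70.98468515,  26.89770377,  -2.78450944,  87.87302998,
         1.38139672,  65.37163827,  -4.71635039]), 'joint_velocities': array([-0.05714854,  0.0459541 ,  0.01189705,  0.00631406, -0.00073596,
       -0.07044413, -0.15108173]), 'joint_efforts': array([-6.63697210e-04, -5.07979846e+01, -8.01755511e-02, -2.36156130e+01,
       -6.11549593e-02,  3.81416373e-02,  1.82315712e-04]), 'ee_pos': array([0.23804329, 0.63094844, 0.18789992]), 'ee_rot': array([-1.79891287e+02,  4.25340700e-03,  1.59330158e+02]), 'ft_force': array([ 0.16485406,  0.23712671, -0.62180889]), 'wrist_torque': array([-0.02143282,  0.02135805, -0.01691098]), 'opening': 0.9997615219268184}
scene {'vfov': 55.47903799237087, 'cx': 314.90914577832234, 'cy': 240.03421473475888, 'R': array([[ 0.70991081, -0.70392947, -0.02258211],
       [-0.44473797, -0.42319369, -0.78937649],
       [ 0.54610876,  0.57043002, -0.61349393]]), 't': array([-0.34189932,  0.42760091,  0.7103242 ])}
top {'vfov': 45.15041400803496, 'cx': 315.02617986187903, 'cy': 239.57857495500977, 'R': array([[-0.03569066, -0.99936215, -0.00120912],
       [-0.9716928 ,  0.03498518, -0.23364319],
       [ 0.23353646, -0.00716399, -0.97232165]]), 't': array([0.07332853, 0.58313547, 1.34480576])}
wrist {'vfov': 71.45385151420953, 'cx': 324.90211667400115, 'cy': 243.42526422097, 'R': array([[ 0.35274653,  0.93571711, -0.00183613],
       [ 0.90214427, -0.33956801,  0.2661377 ],
       [ 0.24840611, -0.09553561, -0.96393327]]), 't': array([-0.67374115, -0.03156027,  0.39048381])}
```

View pics/scene0.png

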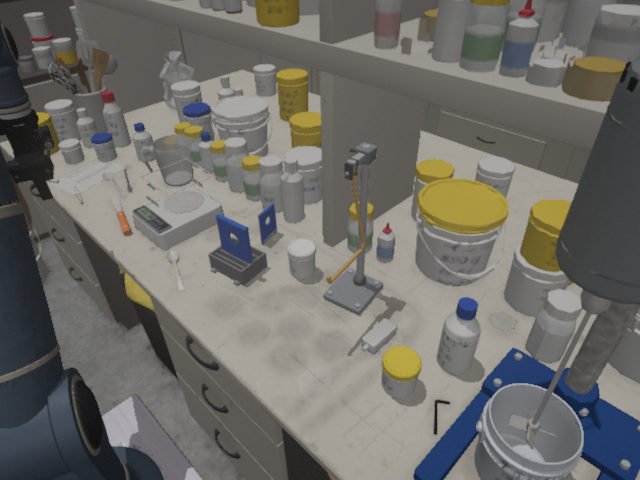

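View pics/top0.png

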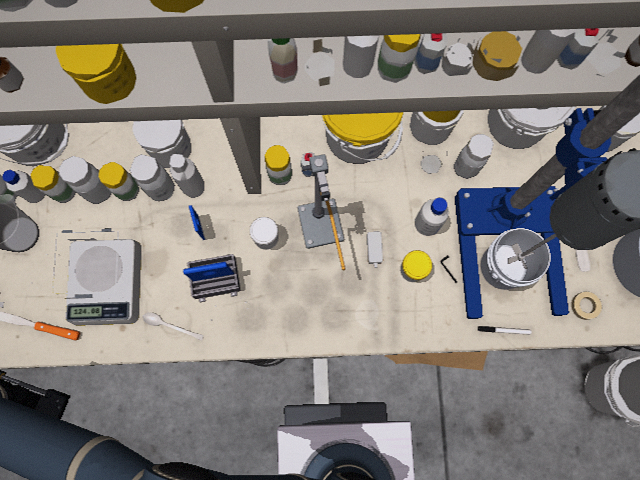

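View pics/wrist0.png

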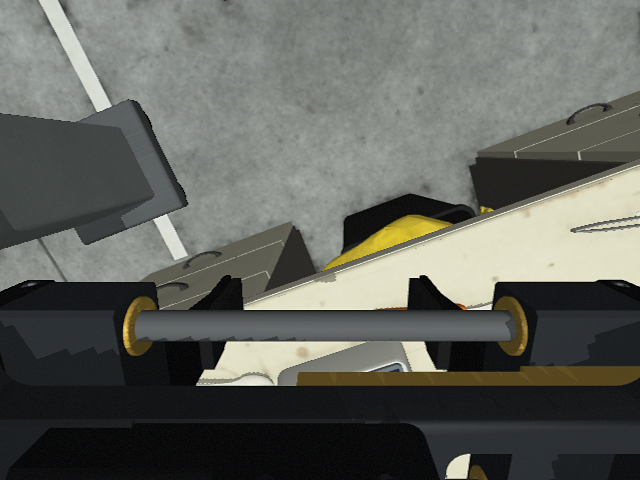

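```bash
python3 - <<'E'
import cv2
t=cv2.imread('pics/top0.png'); s=cv2.imread('pics/scene0.png')
cv2.imwrite('pics/c1.png',cv2.resize(t[140:310,170:370],None,fx=4,fy=3.5*4/3.5,interpolation=cv2.INTER_CUBIC)[:600])
cv2.imwrite('pics/c1.png',cv2.resize(t[145:285,290:370],None,fx=4,fy=4,interpolation=cv2.INTER_CUBIC))
cv2.imwrite('pics/c2.png',cv2.resize(t[195:310,170:290],None,fx=5,fy=5,interpolation=cv2.INTER_CUBIC))
cv2.imwrite('pics/c3.png',cv2.resize(s[135:315,310:400],None,fx=3.3333,fy=3.3333,interpolation=cv2.INTER_CUBIC))
cv2.imwrite('pics/c4.png',cv2.resize(s[195:295,200:300],None,fx=6,fy=6,interpolation=cv2.INTER_CUBIC))
E
```

```text
(no output)
```

View pics/c1.png

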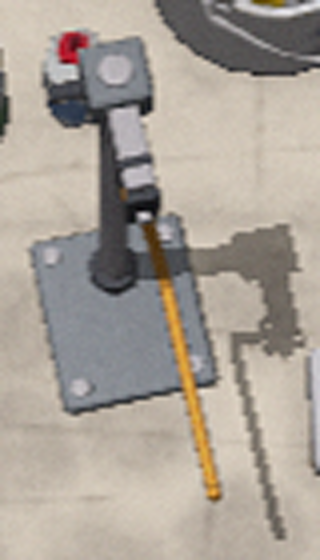

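View pics/c2.png

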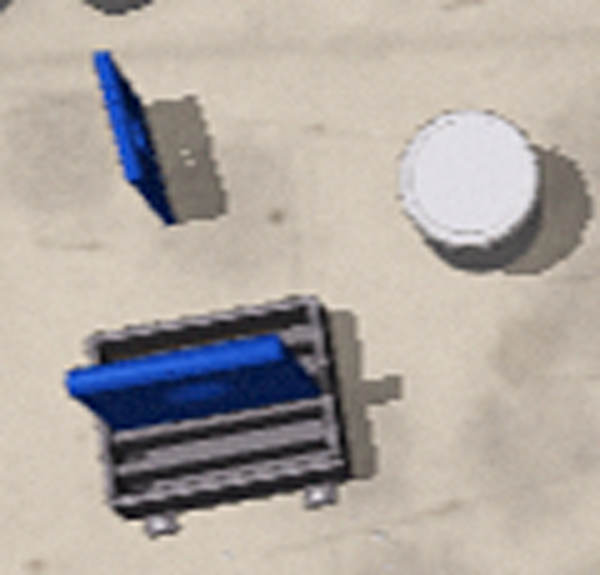

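View pics/c3.png

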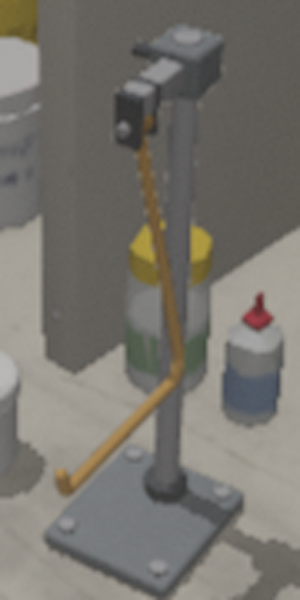

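View pics/c4.png

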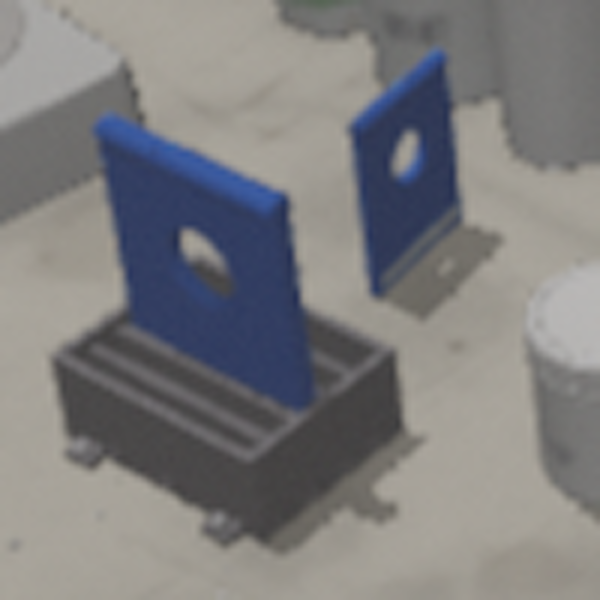

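```bash
cat >> h.py <<'E'
from scipy.optimize import least_squares
def proj(p,X):
    X=np.atleast_2d(X); c=X@np.array(p['R']).T+np.array(p['t']); f=240/np.tan(np.radians(p['vfov'])/2)
    return np.c_[p['cx']+f*c[:,0]/c[:,2], p['cy']+f*c[:,1]/c[:,2]]
def ray(p,uv):
    f=240/np.tan(np.radians(p['vfov'])/2); R=np.array(p['R'])
    return -R.T@np.array(p['t']), R.T@np.array([(uv[0]-p['cx'])/f,(uv[1]-p['cy'])/f,1])
def atz(p,uv,z):
    o,d=ray(p,uv); return o+d*(z-o[2])/d[2]
def P(n): return json.load(open(f'pics/{n}.json'))
def fit(obs,x0):
    # obs: (cam params, local xyz, uv); pose x,y,yaw on bench
    def W(q,l): c,s=np.cos(q[2]),np.sin(q[2]); return np.array([q[0]+c*l[0]-s*l[1],q[1]+s*l[0]+c*l[1],l[2]])
    f=lambda q: np.concatenate([proj(p,W(q,np.array(l)))[0]-np.array(uv) for p,l,uv in obs])
    k=least_squares(f,x0,loss='soft_l1'); return k.x, f(k.x).reshape(-1,2).round(1), W
E
python3 - <<'E'
from h import *
T,S=P('top0'),P('scene0')
t=lambda o,k,a:np.array(a)/k+np.array(o)
c1=lambda a:t((290,145),4,a)-.4; c2=lambda a:t((170,195),5,a)-.4; c3=lambda a:t((310,135),3.3333,a)-.4; c4=lambda a:t((200,195),6,a)-.4
a=.060;b=.175
obs=[(T,(b,.05,.014),c1((30,243))),(T,(b,-.05,.014),c1((178,214))),(T,(a,-.05,.014),c1((217,378))),(T,(a,.05,.014),c1((70,408))),
(S,(a,.05,.014),c3((47,535))),(S,(a,-.05,.014),c3((165,585))),(S,(b,-.05,.014),c3((242,495)))]
q,e,W=fit(obs,[.6,0,.1]); print('stand',q,np.degrees(q[2]));print(e)
for n,l in [('pivot',(.09,0,.34)),('posttop',(.145,0,.37)),('prong',(0,0,.17)),('tip',(-.04,0,.17))]:
  print(n,W(q,np.array(l)).round(4), ((proj(T,W(q,np.array(l)))[0]-(290,145))*4).round(),((proj(S,W(q,np.array(l)))[0]-(310,135))*3.333).round())
for o in [0]:
 obs=[(T,(.044,.058,.045),c2((90,335))),(T,(.044,-.058,.045),c2((318,297))),(S,(-.044,.058,.045),c4((55,357))),(S,(.044,-.058,.045),c4((400,350))),
 (T,(-.044,.058,.045),c2((112,497))),(T,(-.044,-.058,.045),c2((348,462))),(S,(-.044,-.058,.045),c4((250,457))),
 (T,(0,.05,.138),c2((72,382))),(T,(0,-.05,.138),c2((282,346))),(S,(0,.05,.138),c4((105,127))),(S,(0,-.05,.138),c4((280,204))),(S,(0,0,.09),c4((205,262)))]
 q,e,W=fit(obs,[.6,0.2,.1]); print('rack',q,np.degrees(q[2]));print(e)
 print(W(q,np.array((0,0,.138))))
for n,uv,z in [('wj',c2((470,180)),.08),('small',c2((135,130)),.05)]: print(n,atz(T,uv,z))
print('yj',atz(T,(417,265),.074),'bb',atz(T,(438,208),.165), 'whitebox',atz(T,(374,247),.02))
E
```

```text
stand [0.529137   0.01454478 0.18698205] 10.713282558894466
[[-0.5 -0.2]
 [ 0.2 -1.1]
 [ 0.8 -0.1]
 [-0.8  0.9]
 [-1.9 -0.2]
 [ 0.1  2.3]
 [ 1.3 -0.5]]
pivot [0.6176 0.0313 0.34  ] [139. 188.] [135. 122.]
posttop [0.6716 0.0415 0.37  ] [115.  66.] [186.  35.]
prong [0.5291 0.0145 0.17  ] [170. 431.] [ 49. 438.]
tip [0.4898 0.0071 0.17  ] [187. 499.] [ 11. 476.]
rack [0.51340727 0.30737478 0.14312078] 8.20021652978421
[[-0.9 -0.8]
 [-0.  -1.4]
 [-1.  -0. ]
 [-0.3  0. ]
 [-0.7  1.7]
 [-0.8  0.3]
 [-0.1  1.4]
 [-0.2 -0.3]
 [ 0.9 -0.7]
 [ 0.1  0.5]
 [ 0.9  1.9]
 [ 0.7  1. ]]
[0.51340727 0.30737478 0.138     ]
wj [0.60980111 0.17702754 0.08      ]
small [0.64949183 0.34682892 0.05      ]
yj [ 0.51226882 -0.19139043  0.074     ] bb [ 0.62706611 -0.23325665  0.165     ] whitebox [ 0.57253278 -0.09632049  0.02      ]
```

```bash
cat >> h.py <<'E'
from scipy.spatial.transform import Rotation as Ro
def rows(target, yaw, tilt=0, n=None):
    "shift/turn from measured pose to target TCP (tool down with yaw deg, tilt deg about tool x), as per-row tool-frame numbers"
    s=r.read_state(); R0=Ro.from_euler('xyz',s['ee_rot'],degrees=True); p0=s['ee_pos']
    R1=Ro.from_euler('xyz',[180,0,yaw],degrees=True)*Ro.from_euler('x',tilt,degrees=True)
    d=np.array(target)-p0; w=(R0.inv()*R1).as_rotvec()
    k=n or int(max(np.ceil(np.abs(d).max()/.055),np.ceil(np.linalg.norm(w)/.17)))
    Rc=R0; print('n',k,'dist',np.linalg.norm(d).round(4),'turn',np.linalg.norm(w).round(3))
    for i in range(k):
        print((Rc.inv().apply(d/k)).round(4).tolist(), (w/k).round(4).tolist()); Rc=Rc*Ro.from_rotvec(w/k)
E
python3 - <<'E'
from h import *
p=P('wrist0'); s=r.read_state(); R0=Ro.from_euler('xyz',s['ee_rot'],degrees=True)
c=-np.array(p['R']).T@np.array(p['t']); print('cam in tool',R0.inv().apply(c-s['ee_pos']),'fwd',R0.inv().apply(np.array(p['R'])[2]))
c,n=np.cos(.187),np.sin(.187)
# touch standby: stand local (-0.015, +0.13, z .20)
W=lambda l:np.array([.5291+c*l[0]-n*l[1],.0145+n*l[0]+c*l[1],l[2]])
print(W((-.015,.14,.20)))
rows(W((-.015,.14,.20)),190.7)
E
```

```text
cam in tool [ 0.07369248 -0.00037502 -0.19543403] fwd [-2.66082188e-01 -2.62054492e-04  9.63950310e-01]
[0.48833382 0.14927061 0.2       ]
n 9 dist 0.543 turn 0.548
[-0.0449, -0.0403, -0.0013] [-0.0002, -0.0, -0.0608]
[-0.0424, -0.0429, -0.0013] [-0.0002, -0.0, -0.0608]
[-0.0397, -0.0454, -0.0013] [-0.0002, -0.0, -0.0608]
[-0.0369, -0.0478, -0.0013] [-0.0002, -0.0, -0.0608]
[-0.0339, -0.0499, -0.0013] [-0.0002, -0.0, -0.0608]
[-0.0308, -0.0519, -0.0013] [-0.0002, -0.0, -0.0608]
[-0.0276, -0.0537, -0.0013] [-0.0002, -0.0, -0.0608]
[-0.0243, -0.0552, -0.0013] [-0.0002, -0.0, -0.0608]
[-0.0209, -0.0566, -0.0013] [-0.0002, -0.0, -0.0608]
```

```bash
python3 -m jog '[[0,-0.045,-0.040,-0.001,0,0,-0.061],[0,-0.042,-0.043,-0.001,0,0,-0.061],[0,-0.040,-0.045,-0.001,0,0,-0.061],[0,-0.037,-0.048,-0.001,0,0,-0.061],[0,-0.034,-0.050,-0.001,0,0,-0.061],[0,-0.031,-0.052,-0.001,0,0,-0.061],[0,-0.028,-0.054,-0.001,0,0,-0.061],[0,-0.024,-0.055,-0.001,0,0,-0.061],[0,-0.021,-0.057,-0.001,0,0,-0.061],[0,0,0,0,0,0,0],[0,0,0,0,0,0,0]]' 20; python3 - <<'E'
from h import *
for i in range(4): grab('top',f't1_{i}')
grab('wrist','w1')
a=np.hstack([cv2.imread(f'pics/t1_{i}.png')[150:290,240:400] for i in range(4)]); cv2.imwrite('pics/t1c.png',cv2.resize(a,(800,175)))
print(r.read_state()['ee_pos'],r.read_state()['ee_rot'])
rows([.4883,.1493,.2],190.7)
E
```

```text
clock: 1.52
ee_pos: [0.4893, 0.1499, 0.1977]
ee_rot: [180.0, -0.0, -169.2]
ft_force: [0.3, 1.1, 0.1]
opening: 0.009
[0.48916306 0.15087648 0.19784283] [ 1.79980863e+02 -1.31263646e-02 -1.69068372e+02]
n 1 dist 0.0028 turn 0.004
[0.0011, -0.0014, -0.0022] [0.0003, -0.0002, 0.004]
```

View pics/t1c.png

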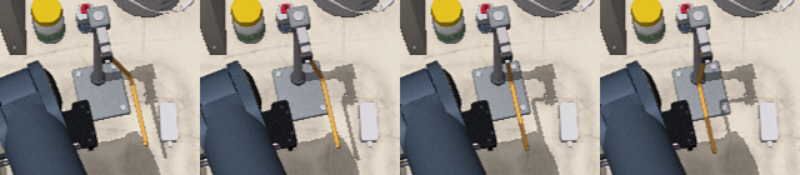

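View pics/w1.png

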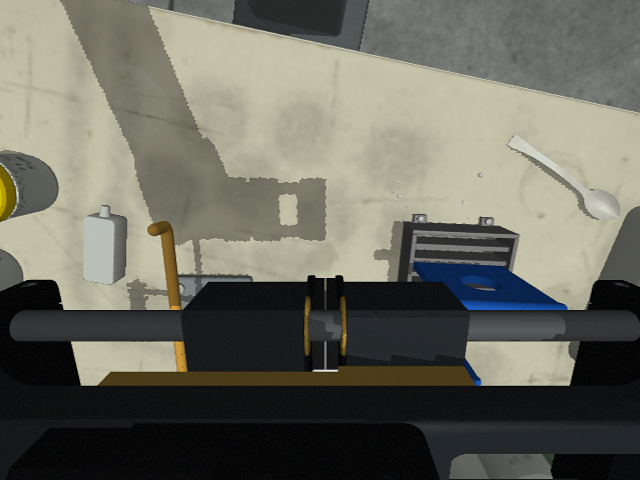

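```bash
python3 -m jog '[[0,0,0,0.020,0,0,0.004],[0,0,-0.015,0.020,0,0,0],[0,0,-0.020,0,0,0,0],[0,0,-0.005,0,0,0,0],[0,0,-0.004,0,0,0,0],[0,0,-0.004,0,0,0,0],[0,0,-0.004,0,0,0,0],[0,0,-0.004,0,0,0,0],[0,0,-0.004,0,0,0,0],[0,0,-0.004,0,0,0,0],[0,0,-0.004,0,0,0,0],[0,0,-0.004,0,0,0,0]]'
python3 -m jog '[[0,0,-0.004,0,0,0,0],[0,0,-0.004,0,0,0,0],[0,0,-0.004,0,0,0,0],[0,0,-0.004,0,0,0,0],[0,0,-0.004,0,0,0,0],[0,0,-0.004,0,0,0,0]]'
python3 - <<'E'
from h import *
for i in range(4): grab('wrist',f'w2_{i}')
a=np.hstack([cv2.imread(f'pics/w2_{i}.png')[150:390,100:400] for i in range(4)]); cv2.imwrite('pics/w2c.png',cv2.resize(a,(800,160)))
print(r.read_state()['ee_pos'],r.read_state()['ft_force'])
E
```

```text
clock: 3.28
ee_pos: [0.503, 0.0785, 0.1579]
ee_rot: [180.0, -0.0, -169.4]
ft_force: [0.6, 0.3, 0.4]
opening: 0.005
clock: 4.03
ee_pos: [0.5074, 0.0549, 0.1579]
ee_rot: [180.0, 0.0, -169.4]
ft_force: [1.3, 0.4, -0.3]
opening: 0.003
[0.5073194  0.05514607 0.15792689] [ 0.15846418 -0.30855222  0.08319548]
```

View pics/w2c.png

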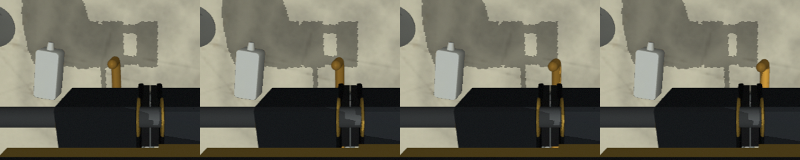

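View pics/w2_3.png

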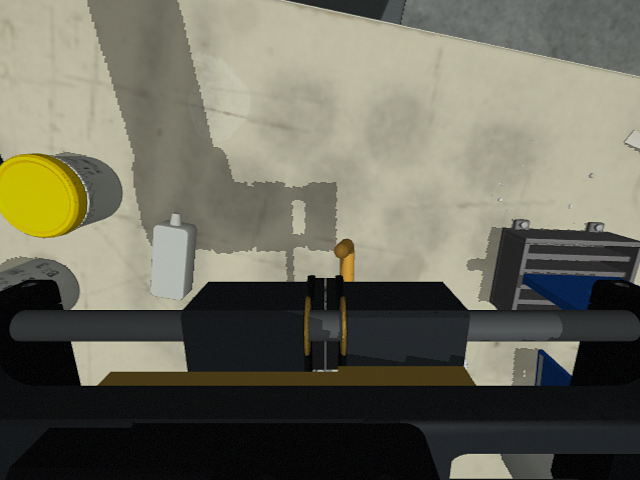

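```bash
python3 - <<'E'
from h import *
c,n=np.cos(.187),np.sin(.187)
def W(l,q):
    y=l[1]*np.cos(q)-(l[2]-.34)*np.sin(q); z=.34+(l[2]-.34)*np.cos(q)+l[1]*np.sin(q)
    return np.array([.5291+c*l[0]-n*y,.0145+n*l[0]+c*y,z])
p=P('w2_3')
for q in [-.2,-.1,0,.1,.2,.3,.4]: print(q,proj(p,W((-.04,0,.186),q))[0].round(),proj(p,W((0,0,.17),q))[0].round())
print('tcp',proj(p,r.read_state()['ee_pos'])[0])
E
```

```text
-0.2 [179. 248.] [193. 306.]
-0.1 [211. 247.] [223. 304.]
0 [241. 246.] [252. 303.]
0.1 [270. 246.] [280. 304.]
0.2 [299. 248.] [308. 305.]
0.3 [328. 250.] [336. 308.]
0.4 [358. 253.] [365. 313.]
tcp [324.96083134 273.94078286]
```

```bash
python3 - <<'E'
from h import *
c,n=np.cos(.187),np.sin(.187)
def W(l,q):
    y=l[1]*np.cos(q)-(l[2]-.34)*np.sin(q); z=.34+(l[2]-.34)*np.cos(q)+l[1]*np.sin(q)
    return np.array([.5291+c*l[0]-n*y,.0145+n*l[0]+c*y,z])
T,S=P('top0'),P('scene0')
for q in [-.4,-.3,-.2,-.1,0,.1]:
  print(q,[((proj(T,W(l,q))[0]-(290,145))*4).round() for l in [(-.04,0,.186),(.09,0,.17),(.09,0,.34)]],[((proj(S,W(l,q))[0]-(310,135))*3.333).round() for l in [(-.04,0,.186),(.09,0,.17),(.09,0,.34)]])
E
```

```text
-0.4 [array([295., 466.]), array([248., 250.]), array([139., 188.])] [array([100., 479.]), array([222., 378.]), array([135., 122.])]
-0.3 [array([269., 474.]), array([221., 259.]), array([139., 188.])] [array([ 78., 476.]), array([199., 377.]), array([135., 122.])]
-0.2 [array([242., 481.]), array([192., 267.]), array([139., 188.])] [array([ 55., 471.]), array([175., 373.]), array([135., 122.])]
-0.1 [array([215., 488.]), array([164., 275.]), array([139., 188.])] [array([ 33., 464.]), array([151., 367.]), array([135., 122.])]
0 [array([188., 494.]), array([135., 281.]), array([139., 188.])] [array([ 10., 455.]), array([128., 359.]), array([135., 122.])]
0.1 [array([161., 500.]), array([106., 287.]), array([139., 188.])] [array([-12., 444.]), array([105., 349.]), array([135., 122.])]
```

```bash
python3 - <<'E'
from h import *
for i in range(3): grab('scene',f's3_{i}')
a=np.hstack([cv2.imread(f'pics/s3_{i}.png')[130:310,270:430] for i in range(3)]); cv2.imwrite('pics/s3c.png',cv2.resize(a,None,fx=1.66,fy=1.66))
E
```

```text
(no output)
```

View pics/s3c.png

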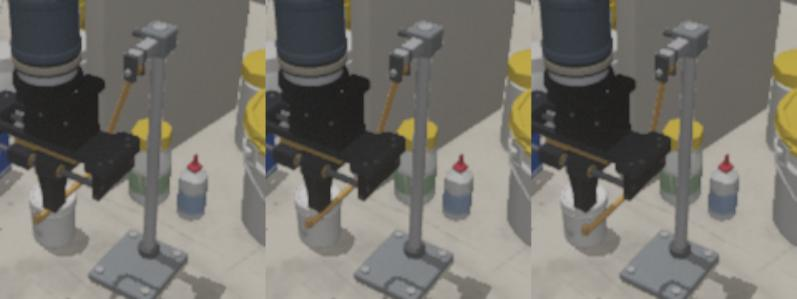

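```bash
python3 - <<'E'
from h import *
c,n=np.cos(.187),np.sin(.187)
def W(l,q):
    y=l[1]*np.cos(q)-(l[2]-.34)*np.sin(q); z=.34+(l[2]-.34)*np.cos(q)+l[1]*np.sin(q)
    return np.array([.5291+c*l[0]-n*y,.0145+n*l[0]+c*y,z])
T,S=P('s3_0'),P('scene0')
print(r.read_state()['clock'],(proj(S,r.read_state()['ee_pos'])[0]-(270,130))*1.66)
for q in [-.2,-.1,0,.1,.2,.3,.4]: print(q,[((proj(S,W(l,q))[0]-(270,130))*1.66).round() for l in [(-.04,0,.186),(-.014,0,.17),(.09,0,.17)]])
a=np.hstack([cv2.imread(f'pics/s3_{i}.png')[200:280,270:350] for i in range(3)]); cv2.imwrite('pics/s3c.png',cv2.resize(a,(800,267),interpolation=cv2.INTER_CUBIC))
E
```

```text
4.375 [ 54.56041523 226.94526429]
-0.2 [array([ 94., 243.]), array([109., 241.]), array([154., 194.])]
-0.1 [array([ 83., 239.]), array([ 97., 238.]), array([142., 191.])]
0 [array([ 72., 235.]), array([ 84., 233.]), array([130., 187.])]
0.1 [array([ 61., 230.]), array([ 73., 227.]), array([119., 182.])]
0.2 [array([ 50., 223.]), array([ 61., 220.]), array([108., 176.])]
0.3 [array([ 39., 216.]), array([ 50., 213.]), array([ 97., 169.])]
0.4 [array([ 29., 209.]), array([ 39., 205.]), array([ 87., 162.])]
```

View pics/s3c.png

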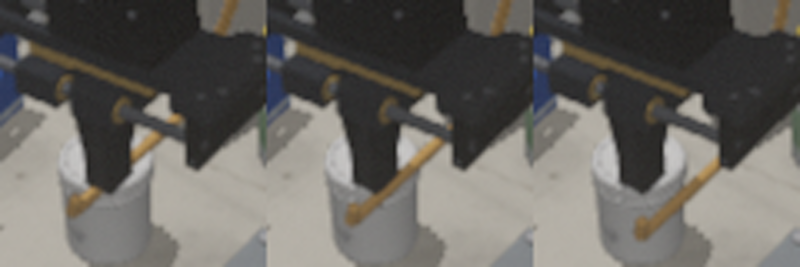

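```bash
python3 - <<'E'
from h import *
S=P('scene0'); s=r.read_state(); R0=Ro.from_euler('xyz',s['ee_rot'],degrees=True)
for l in [(0,0,0),(.0095,-.015,0),(.0095,.015,0),(-.0095,-.015,0),(0,0,-.02),(.0095,-.015,-.02),(.037,-.095,-.07),(-.037,-.095,-.07),(.037,-.095,-.09),(-.037,-.095,-.09)]:
  print(l,((proj(S,s['ee_pos']+R0.apply(l))[0]-(270,200))*3.333).round())
a=cv2.imread('pics/s3_0.png')[150:280,240:370]; cv2.imwrite('pics/s3d.png',cv2.resize(a,(598,598),interpolation=cv2.INTER_CUBIC))
E
```

```text
(0, 0, 0) [110. 222.]
(0.0095, -0.015, 0) [121. 240.]
(0.0095, 0.015, 0) [ 80. 222.]
(-0.0095, -0.015, 0) [139. 223.]
(0, 0, -0.02) [108. 197.]
(0.0095, -0.015, -0.02) [119. 215.]
(0.037, -0.095, -0.07) [208. 226.]
(-0.037, -0.095, -0.07) [279. 154.]
(0.037, -0.095, -0.09) [208. 198.]
(-0.037, -0.095, -0.09) [280. 126.]
```

View pics/s3d.png

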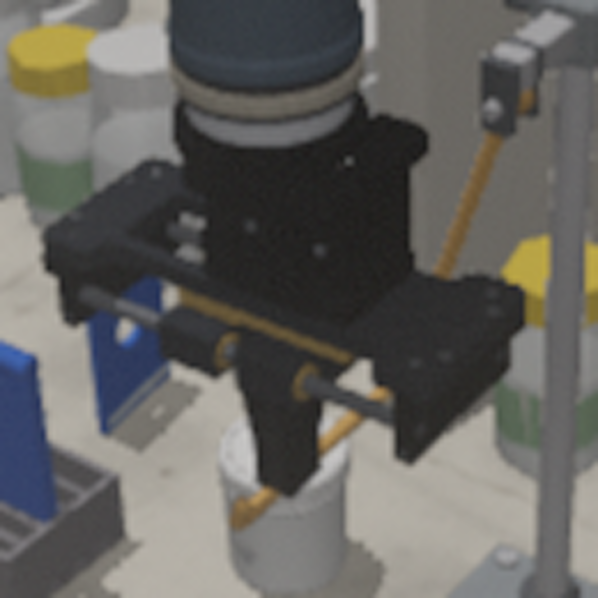

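```bash
python3 -m jog '[[0,0,0.030,-0.005,0,0,0],[0,0,0.030,0,0,0,0],[0,0,0.005,0.020,0,0,0],[0,0,0,0.026,0,0,0],[0,0,-0.005,0,0,0,0],[0,0,-0.005,0,0,0,0],[0,0,-0.004,0,0,0,0],[0,0,-0.004,0,0,0,0],[0,0,-0.004,0,0,0,0],[0,0,-0.004,0,0,0,0],[0,0,-0.004,0,0,0,0],[0,0,-0.004,0,0,0,0]]'
python3 -m jog '[[0,0,-0.004,0,0,0,0],[0,0,-0.004,0,0,0,0],[0,0,-0.004,0,0,0,0],[0,0,-0.004,0,0,0,0],[0,0,-0.004,0,0,0,0],[0,0,-0.004,0,0,0,0],[0,0,-0.004,0,0,0,0]]'
python3 - <<'E'
from h import *
for i in range(4): grab('scene',f's4_{i}')
a=np.hstack([cv2.imread(f'pics/s4_{i}.png')[150:280,260:390] for i in range(4)]); cv2.imwrite('pics/s4c.png',cv2.resize(a,(800,200),interpolation=cv2.INTER_CUBIC))
print(r.read_state()['ee_pos'],r.read_state()['ft_force'])
E
```

```text
clock: 5.88
ee_pos: [0.5017, 0.0854, 0.1169]
ee_rot: [180.0, -0.0, -169.4]
ft_force: [-0.7, -0.2, 0.3]
opening: 0.006
clock: 6.75
ee_pos: [0.5068, 0.0578, 0.1169]
ee_rot: [180.0, -0.0, -169.4]
ft_force: [-0.5, 0.6, 0.9]
opening: 0.005
[0.50678677 0.05804953 0.11692139] [-0.10779656  0.0550883  -0.23430161]
```

View pics/s4c.png

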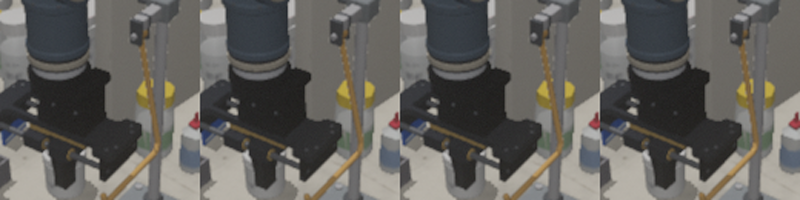

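```bash
python3 -m jog '[[0,0,-0.004,0,0,0,0],[0,0,-0.004,0,0,0,0],[0,0,-0.004,0,0,0,0],[0,0,-0.004,0,0,0,0],[0,0,-0.004,0,0,0,0],[0,0,-0.004,0,0,0,0],[0,0,-0.004,0,0,0,0],[0,0,-0.004,0,0,0,0],[0,0,-0.003,0,0,0,0],[0,0,-0.003,0,0,0,0],[0,0,-0.003,0,0,0,0],[0,0,-0.003,0,0,0,0]]'
python3 -m jog '[[0,0,-0.002,0,0,0,0],[0,0,-0.002,0,0,0,0],[0,0,0,0,0,0,0],[0,0,0,0,0,0,0],[0,0,0,0,0,0,0],[0,0,0,0,0,0,0]]'
python3 - <<'E'
from h import *
for i in range(4): grab('scene',f's5_{i}')
grab('wrist','w5')
a=np.hstack([cv2.imread(f'pics/s5_{i}.png')[150:280,260:390] for i in range(4)]); cv2.imwrite('pics/s5c.png',cv2.resize(a,(800,200),interpolation=cv2.INTER_CUBIC))
print(r.read_state()['ee_pos'],r.read_state()['ft_force'])
E
```

```text
clock: 8.45
ee_pos: [0.5149, 0.0147, 0.1169]
ee_rot: [180.0, 0.0, -169.4]
ft_force: [-0.7, 0.3, 0.3]
opening: 0.001
clock: 9.2
ee_pos: [0.5155, 0.011, 0.1169]
ee_rot: [180.0, -0.0, -169.4]
ft_force: [-0.7, -0.1, 0.1]
opening: 0.005
[0.51558014 0.01093132 0.11692449] [0.27798443 0.22009389 0.12113831]
```

View pics/s5c.png

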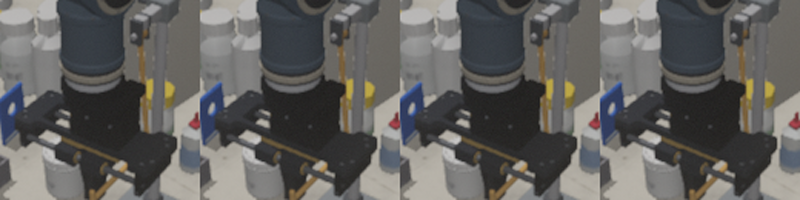

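View pics/w5.png

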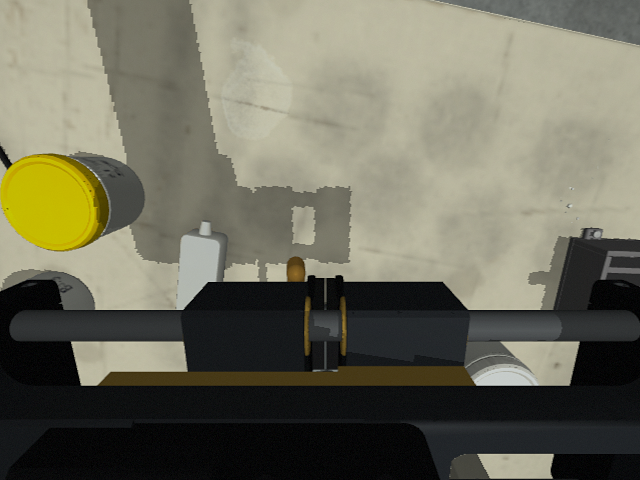

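```bash
python3 -m jog '[[0,0,0,0,0,0,0],[0,0,0,0,0,0,0],[0,0,0,0,0,0,0],[0,0,0,0,0,0,0]]' >/dev/null
cat >> h.py <<'E'
def brass(name,box):
    im=r.grab_frame(name); x0,y0,x1,y1=box; c=im[y0:y1,x0:x1].astype(int)
    m=(c[...,0]-c[...,2]>50)&(c[...,1]>.45*c[...,0])&(c[...,1]<.85*c[...,0]); ys,xs=np.nonzero(m)
    return (xs.mean()+x0 if len(xs) else None, len(xs), r.read_state()['clock'])
E
python3 - <<'E'
from h import *
for i in range(8): print(brass('wrist',(220,230,310,278)))
E
```

```text
(np.float64(295.34138972809666), 331, 10.0)
(np.float64(295.258358662614), 329, 10.05)
(np.float64(295.3181818181818), 330, 10.1)
(np.float64(295.30395136778117), 329, 10.15)
(np.float64(295.3181818181818), 330, 10.2)
(np.float64(295.3231707317073), 328, 10.25)
(np.float64(295.29787234042556), 329, 10.3)
(np.float64(295.3666666666667), 330, 10.35)
```

```bash
python3 -m jog '[[0,0,0.0006,0,0,0,0],[0,0,0.001,0,0,0,0],[0,0,0.001,0,0,0,0],[0,0,0.001,0,0,0,0],[0,0,0.001,0,0,0,0],[0,0,0.001,0,0,0,0],[0,0,0.0006,0,0,0,0],[0,0,0.0004,0,0,0,0],[0,0,0.0004,0,0,0,0],[0,0,0.0004,0,0,0,0],[0,0,0.0004,0,0,0,0],[0,0,0.0004,0,0,0,0]]'
python3 -m jog '[[0,0,0.0004,0,0,0,0],[0,0,0.0004,0,0,0,0],[0,0,0.0004,0,0,0,0],[0,0,0.0004,0,0,0,0],[0,0,0.0004,0,0,0,0],[0,0,0.0004,0,0,0,0],[0,0,0.0004,0,0,0,0],[0,0,0.0004,0,0,0,0],[0,0,0.0004,0,0,0,0],[0,0,0.0004,0,0,0,0],[0,0,0.0004,0,0,0,0],[0,0,0.0004,0,0,0,0]]'
python3 - <<'E'
from h import *
for i in range(5): print(brass('wrist',(220,230,310,278)))
grab('wrist','w6');grab('scene','s6')
c,n=np.cos(.187),np.sin(.187)
p=P('w6')
for y in (-.005,0,.005): print(proj(p,[.5291+c*-.04-n*y,.0145+n*-.04+c*y,.186])[0])
a=cv2.imread('pics/w6.png')[220:300,260:380]; cv2.imwrite('pics/w6c.png',cv2.resize(a,None,fx=4,fy=4))
E
```

```text
clock: 11.85
ee_pos: [0.514, 0.019, 0.1169]
ee_rot: [180.0, -0.0, -169.4]
ft_force: [0.3, -0.4, 0.8]
opening: 0.006
clock: 13.35
ee_pos: [0.5132, 0.0237, 0.1169]
ee_rot: [180.0, -0.0, -169.4]
ft_force: [-0.4, -0.1, -0.3]
opening: 0.005
(np.float64(294.74927113702626), 343, 13.4)
(np.float64(294.66764705882355), 340, 13.45)
(np.float64(294.719298245614), 342, 13.5)
(np.float64(294.74927113702626), 343, 13.55)
(np.float64(294.73837209302326), 344, 13.6)
[282.18022221 273.96436995]
[294.57311632 273.93386435]
[306.96645155 273.90335766]
```

View pics/w6c.png

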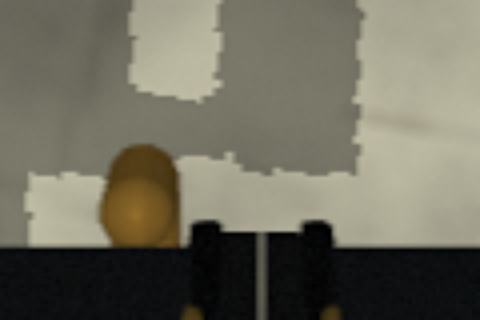

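```bash
python3 -m jog '[[0,0,0.0004,0,0,0,0],[0,0,0.0004,0,0,0,0],[0,0,0.0004,0,0,0,0],[0,0,0.0004,0,0,0,0],[0,0,0.0004,0,0,0,0],[0,0,0.0004,0,0,0,0],[0,0,0.0004,0,0,0,0],[0,0,0.0004,0,0,0,0],[0,0,0.0005,0,0,0,0],[0,0,0.0005,0,0,0,0],[0,0,0.0005,0,0,0,0],[0,0,0.0005,0,0,0,0]]'
python3 - <<'E'
from h import *
c,n=np.cos(.187),np.sin(.187)
for i in range(6):
  b=brass('wrist',(200,230,308,278)); p=r.camera_params('wrist'); print(b, proj(p,[.5291+c*-.04,.0145+n*-.04,.186])[0].round(1))
E
```

```text
clock: 15.2
ee_pos: [0.5122, 0.0289, 0.1169]
ee_rot: [180.0, 0.0, -169.4]
ft_force: [-0.5, -0.1, 0.6]
opening: -0.0
(np.float64(290.8361581920904), 354, 15.25) [281.4 273.9]
(np.float64(290.3267605633803), 355, 15.3) [281.5 273.9]
(np.float64(290.2869318181818), 352, 15.35) [281.6 273.9]
(np.float64(290.4217877094972), 358, 15.4) [281.6 273.9]
(np.float64(290.4159544159544), 351, 15.45) [281.7 273.9]
(np.float64(290.51420454545456), 352, 15.5) [281.7 273.9]
```

```bash
python3 -m jog '[[0,0,0.0005,0,0,0,0],[0,0,0.0005,0,0,0,0],[0,0,0.0005,0,0,0,0],[0,0,0.0005,0,0,0,0],[0,0,0.001,0,0,0,0],[0,0,0.0015,0,0,0,0],[0,0,0.0015,0,0,0,0],[0,0,0.002,0,0,0,0],[0,0,0.003,0,0,0,0],[0,0,0.003,0,0,0,0],[0,0,0,0,0,0,0],[0,0,0,0,0,0,0]]'
python3 - <<'E'
from h import *
c,n=np.cos(.187),np.sin(.187)
for i in range(14):
  b=brass('wrist',(180,230,308,278)); p=r.camera_params('wrist'); print(b, proj(p,[.5291+c*-.04,.0145+n*-.04,.186])[0].round(1))
grab('wrist','w7')
E
```

```text
clock: 17.0
ee_pos: [0.5097, 0.0425, 0.1169]
ee_rot: [180.0, 0.0, -169.4]
ft_force: [0.0, -0.8, -0.2]
opening: 0.005
(np.float64(258.2379679144385), 374, 17.05) [247.2 273.9]
(np.float64(258.403743315508), 374, 17.1) [247.3 273.9]
(np.float64(258.53846153846155), 377, 17.15) [247.3 274. ]
(np.float64(258.4543010752688), 372, 17.2) [247.2 274. ]
(np.float64(258.4973404255319), 376, 17.25) [247.2 274. ]
(np.float64(258.3994638069705), 373, 17.3) [247.2 273.9]
(np.float64(258.3592493297587), 373, 17.35) [247.1 273.9]
(np.float64(258.3663101604278), 374, 17.4) [247.1 273.9]
(np.float64(258.3181818181818), 374, 17.45) [247.  273.9]
(np.float64(258.27659574468083), 376, 17.5) [247.  273.9]
(np.float64(258.2872340425532), 376, 17.55) [247.  273.9]
(np.float64(258.1544715447154), 369, 17.6) [247.  273.9]
(np.float64(258.2252010723861), 373, 17.65) [247.  273.9]
(np.float64(258.2944297082228), 377, 17.7) [247.  273.9]
```

```bash
python3 - <<'E'
from h import *
rows([.5134,.3074,.24],98.2,n=10)
E
```

```text
n 10 dist 0.2921 turn 1.612
[-0.0052, 0.026, -0.0123] [0.0, -0.0, 0.1612]
[-0.001, 0.0265, -0.0123] [0.0, -0.0, 0.1612]
[0.0033, 0.0263, -0.0123] [0.0, -0.0, 0.1612]
[0.0075, 0.0254, -0.0123] [0.0, -0.0, 0.1612]
[0.0114, 0.0239, -0.0123] [0.0, -0.0, 0.1612]
[0.0151, 0.0217, -0.0123] [0.0, -0.0, 0.1612]
[0.0184, 0.019, -0.0123] [0.0, -0.0, 0.1612]
[0.0212, 0.0158, -0.0123] [0.0, -0.0, 0.1612]
[0.0235, 0.0122, -0.0123] [0.0, -0.0, 0.1612]
[0.0252, 0.0083, -0.0123] [0.0, -0.0, 0.1612]
```

```bash
python3 -m jog '[[0,0,0.004,-0.055,0,0,0],[40,0,0.004,-0.06,0,0,0],[40,-0.005,0.025,-0.008,0,0,0.161],[40,-0.001,0.0256,0,0,0,0.161],[40,0.003,0.0254,0,0,0,0.161],[40,0.0073,0.0245,0,0,0,0.161],[40,0.011,0.023,0,0,0,0.161],[40,0.0146,0.021,0,0,0,0.161],[40,0.0178,0.0184,0,0,0,0.161],[40,0.0205,0.0153,0,0,0,0.161],[40,0.0227,0.0118,0,0,0,0.161],[40,0.0243,0.008,0,0,0,0.161]]'
python3 -m jog '[[40,0,0,0,0,0,0],[40,0,0,0,0,0,0]]'
python3 - <<'E'
from h import *
grab('wrist','w8');grab('scene','s8');grab('top','t8')
s=cv2.imread('pics/s8.png');t=cv2.imread('pics/t8.png')
cv2.imwrite('pics/s8a.png',cv2.resize(s[120:300,190:410],None,fx=3.3,fy=3.3,interpolation=cv2.INTER_CUBIC))
cv2.imwrite('pics/t8a.png',cv2.resize(t[145:285,290:370],None,fx=4,fy=4,interpolation=cv2.INTER_CUBIC))
rows([.5134,.3074,.24],98.2)
E
```

```text
clock: 19.25
ee_pos: [0.5116, 0.3069, 0.2398]
ee_rot: [-180.0, 0.0, 98.0]
ft_force: [0.3, -0.0, 0.0]
opening: 0.402
clock: 19.5
ee_pos: [0.5118, 0.3049, 0.2398]
ee_rot: [-180.0, 0.1, 98.4]
ft_force: [-0.1, 0.3, -0.8]
opening: 0.401
n 1 dist 0.0031 turn 0.001
[0.0025, 0.0018, 0.0001] [0.0001, 0.0002, 0.0008]
```

View pics/w8.png

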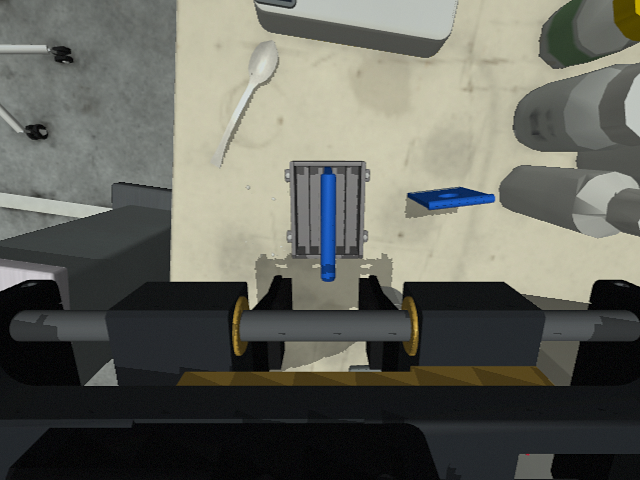

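View pics/s8a.png

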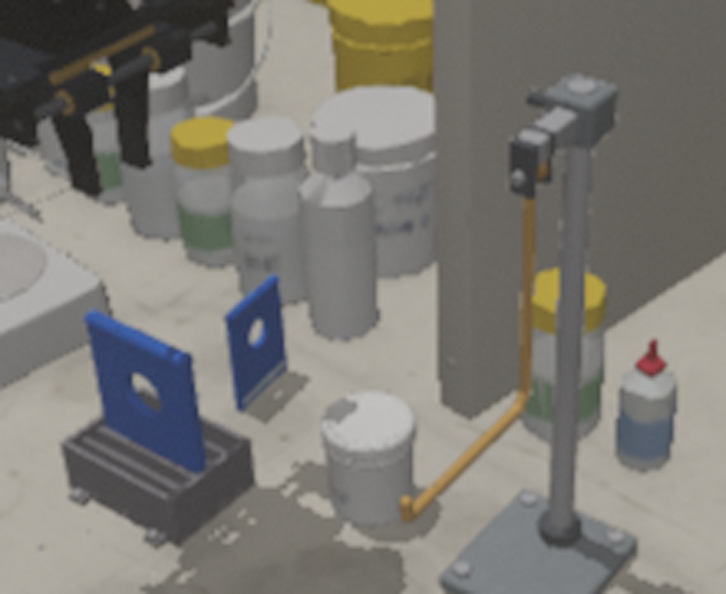

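View pics/t8a.png

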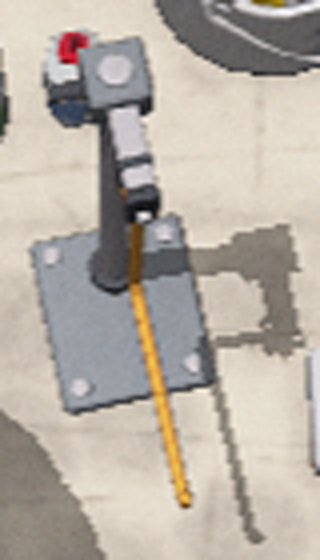

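```bash
python3 - <<'E'
from h import *
S,T,Wc=P('s8'),P('t8'),P('w8'); s=r.read_state(); R0=Ro.from_euler('xyz',s['ee_rot'],degrees=True)
c,n=np.cos(.1431),np.sin(.1431)
for l in [(0,.05,.138),(0,-.05,.138),(0,0,.138)]:
  X=np.array([.5134+c*l[0]-n*l[1],.3074+n*l[0]+c*l[1],l[2]]); print('bar',proj(Wc,X)[0].round(1),'tool',R0.inv().apply(X-s['ee_pos']).round(4))
print('rack ',[proj(Wc,[.5134+c*a-n*b,.3074+n*a+c*b,.045])[0].round() for a in(-.044,.044) for b in (.058,-.058)])
for z in (0,-.02,-.03,-.04):
  print(z,[((proj(S,s['ee_pos']+R0.apply((x,y,z)))[0]-(190,120))*3.3).round() for y in (-.0174,.0174) for x in (-.0095,.0095)])
a=cv2.imread('pics/s8.png')[110:200,180:290]; cv2.imwrite('pics/s8b.png',cv2.resize(a,None,fx=7,fy=6.6*7/6.6*.95,interpolation=cv2.INTER_CUBIC)[:600])
a=cv2.imread('pics/s8.png')[120:190,190:260]; cv2.imwrite('pics/s8b.png',cv2.resize(a,None,fx=8,fy=8,interpolation=cv2.INTER_CUBIC))
E
```

```text
bar [328.5 175.7] tool [0.0525 0.0018 0.1021]
bar [327.9 282.2] tool [-0.0475  0.0017  0.1021]
bar [328.2 231.3] tool [0.0025 0.0017 0.1021]
rack  [array([289., 163.]), array([291., 260.]), array([366., 163.]), array([363., 260.])]
0 [array([110., 236.]), array([ 90., 227.]), array([147., 214.]), array([127., 205.])]
-0.02 [array([105., 210.]), array([ 85., 201.]), array([143., 188.]), array([123., 180.])]
-0.03 [array([103., 197.]), array([ 83., 188.]), array([141., 175.]), array([121., 167.])]
-0.04 [array([101., 183.]), array([ 80., 175.]), array([139., 161.]), array([119., 154.])]
```

View pics/s8b.png

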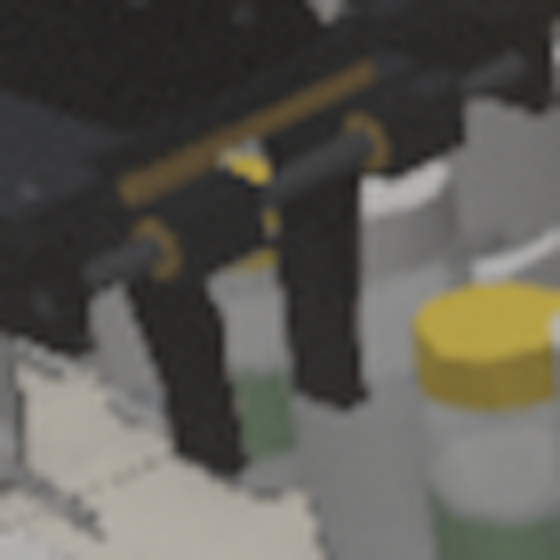

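```bash
python3 -m jog '[[40,0.0025,0.0018,0.03,0,0,0],[40,0,0,0.04,0,0,0],[40,0,0,0.03,0,0,0],[40,0,0,0.022,0,0,0],[40,0,0,0.012,0,0,0],[40,0,0,0.008,0,0,0],[40,0,0,0,0,0,0]]'
python3 - <<'E'
from h import *
grab('scene','s9');grab('wrist','w9')
a=cv2.imread('pics/s9.png')[190:280,180:290]; cv2.imwrite('pics/s9a.png',cv2.resize(a,None,fx=6,fy=6,interpolation=cv2.INTER_CUBIC))
E
```

```text
clock: 20.52
ee_pos: [0.5132, 0.3086, 0.098]
ee_rot: [180.0, -0.0, 98.3]
ft_force: [-0.2, 0.4, -0.3]
opening: 0.403
```

View pics/s9a.png

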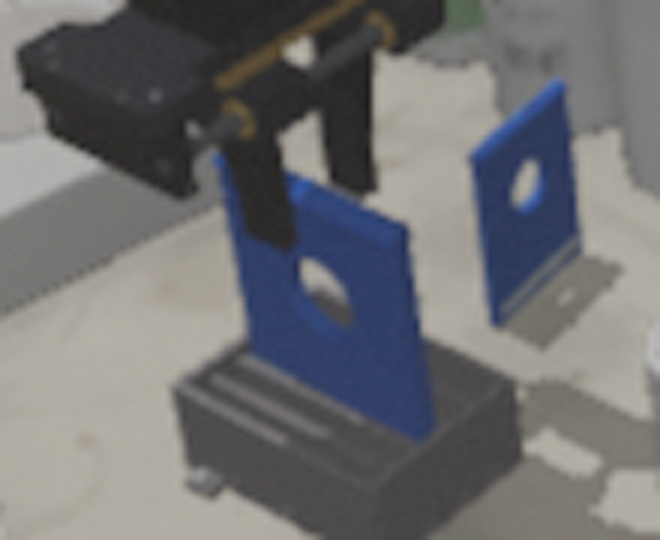

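View pics/w9.png

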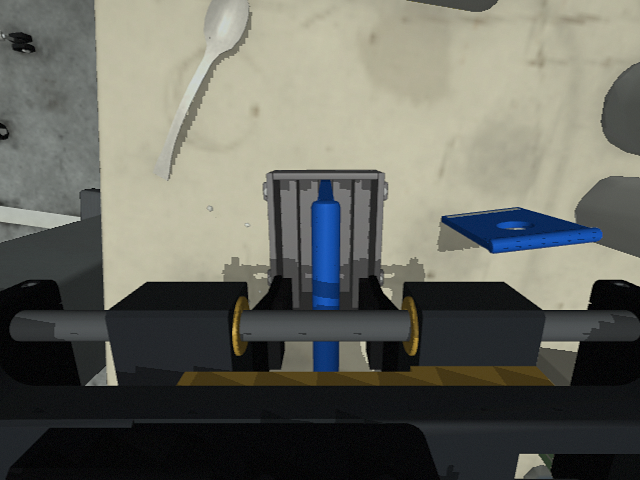

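```bash
python3 -m jog '[[12,0,0,0,0,0,0],[12,0,0,0,0,0,0],[0,0,0,0,0,0,0],[0,0,0,0,0,0,0],[0,0,0,0,0,0,0],[0,0,0,-0.005,0,0,0],[0,0,0,-0.010,0,0,0],[0,0,0,-0.020,0,0,0],[0,0,0,-0.030,0,0,0],[0,0,0,-0.04,0,0,0],[0,0,0,-0.03,0,0,0],[0,0,0,0,0,0,0]]' 30
python3 - <<'E'
from h import *
grab('scene','s10');grab('wrist','w10')
a=cv2.imread('pics/s10.png')[120:280,180:300]; cv2.imwrite('pics/s10a.png',cv2.resize(a,None,fx=3.7,fy=3.7,interpolation=cv2.INTER_CUBIC))
print(r.read_state()['opening'])
E
```

```text
clock: 22.12
ee_pos: [0.5146, 0.3096, 0.2361]
ee_rot: [179.7, -0.2, 98.3]
ft_force: [0.3, -1.2, -1.9]
opening: 0.147
0.14801022155953616
```

View pics/s10a.png

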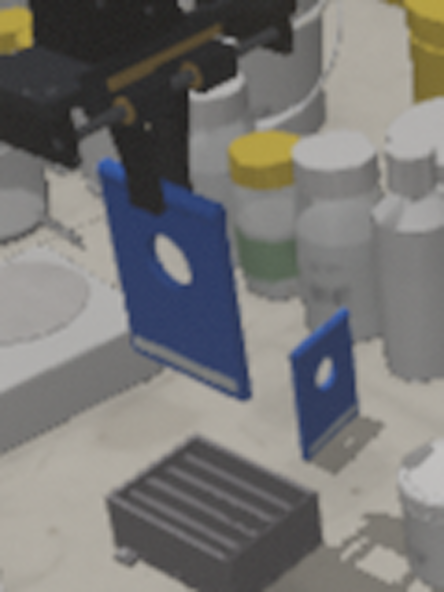

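View pics/w10.png

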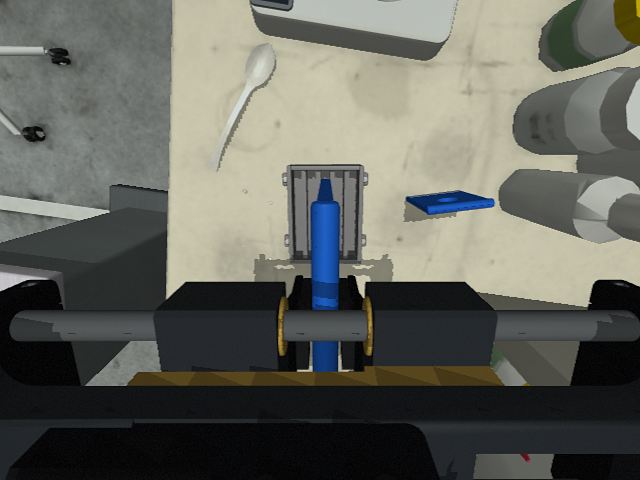

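```bash
python3 - <<'E'
from h import *
S=P('s10'); s=r.read_state(); R0=Ro.from_euler('xyz',s['ee_rot'],degrees=True); print(s['ee_pos'])
# scraper local: x plate normal ~ world az 8.3, y along bar
pts=[((0,.05,0),(106,168)),((0,-.05,0),(217,211)),((-.004,.05,-.133),(134,345)),((-.004,-.05,-.133),(246,397)),((-.004,0,-.048),(172,259))]
def X(q,l):
    R=Ro.from_euler('z',98.3-90,degrees=True)*Ro.from_euler('xyz',[q[3],q[4],0])
    return s['ee_pos']+np.array(q[:3])+R.apply(l)
f=lambda q: np.r_[np.concatenate([proj(S,X(q,l))[0]-(np.array(uv)/3.7+(180,120)) for l,uv in pts]), np.array(q[:2])*200]
k=least_squares(f,[0,0,.03,0,0]); print(k.x.round(4),np.degrees(k.x[3:]),f(k.x).round(1))
E
```

```text
[0.51260517 0.30850618 0.23249441]
[ 0.0024  0.001   0.045  -0.0005 -0.0286] [-0.02941703 -1.63965316] [-1.  -0.9  1.1  0.3  0.5  0.3  0.3  0.4 -0.9  0.1  0.5  0.2]
```

```bash
python3 - <<'E'
from h import *
c,n=np.cos(.187),np.sin(.187)
W=lambda l:np.array([.5291+c*l[0]-n*l[1],.0145+n*l[0]+c*l[1],l[2]])
print(W((-.08,.003,.185)))
rows(W((-.08,.003,.215)),100.7,n=8)
E
```

```text
[0.44993695 0.00257474 0.185     ]
n 8 dist 0.3128 turn 0.042
[-0.0367, -0.0133, 0.0022] [-0.0001, 0.0, -0.0052]
[-0.0366, -0.0135, 0.0022] [-0.0001, 0.0, -0.0052]
[-0.0366, -0.0137, 0.0022] [-0.0001, 0.0, -0.0052]
[-0.0365, -0.0139, 0.0022] [-0.0001, 0.0, -0.0052]
[-0.0364, -0.014, 0.0022] [-0.0001, 0.0, -0.0052]
[-0.0363, -0.0142, 0.0022] [-0.0001, 0.0, -0.0052]
[-0.0363, -0.0144, 0.0022] [-0.0001, 0.0, -0.0052]
[-0.0362, -0.0146, 0.0022] [-0.0001, 0.0, -0.0052]
```

```bash
python3 -m jog '[[0,-0.012,-0.010,0,0,0,-0.005],[0,-0.024,-0.018,0,0,0,-0.005],[0,-0.033,-0.020,0.002,0,0,-0.005],[0,-0.036,-0.018,0.002,0,0,-0.005],[0,-0.038,-0.015,0.002,0,0,-0.005],[0,-0.038,-0.012,0.002,0,0,-0.005],[0,-0.038,-0.010,0.002,0,0,-0.005],[0,-0.033,-0.006,0.002,0,0,-0.005],[0,-0.024,-0.003,0.003,0,0,-0.002],[0,-0.014,0,0.003,0,0,0],[0,0,0,0,0,0,0],[0,0,0,0,0,0,0]]'
python3 - <<'E'
from h import *
c,n=np.cos(.187),np.sin(.187)
W=lambda l:np.array([.5291+c*l[0]-n*l[1],.0145+n*l[0]+c*l[1],l[2]])
rows(W((-.08,.003,.185)),100.7,n=1)
grab('scene','s11');grab('top','t11');grab('wrist','w11')
a=cv2.imread('pics/s11.png')[140:300,260:400]; cv2.imwrite('pics/s11a.png',cv2.resize(a,None,fx=3.7,fy=3.7,interpolation=cv2.INTER_CUBIC))
E
```

```text
clock: 23.72
ee_pos: [0.4507, 0.006, 0.2147]
ee_rot: [-180.0, -0.0, 100.8]
ft_force: [-0.4, 0.0, -0.9]
opening: 0.15
n 1 dist 0.0299 turn 0.002
[-0.0032, -0.0014, 0.0297] [-0.0006, -0.0004, 0.0018]
```

View pics/s11a.png

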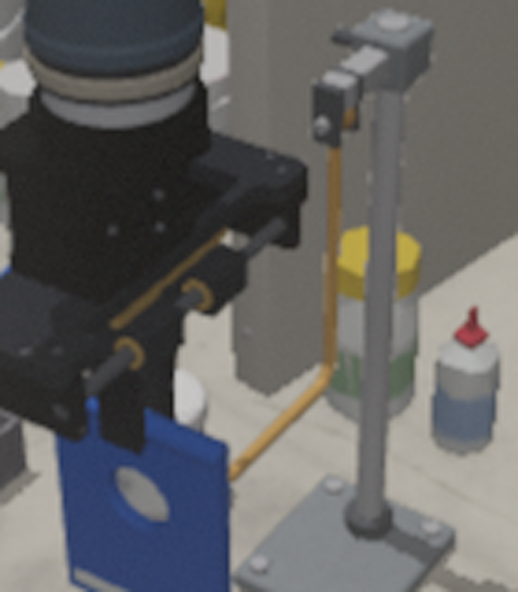

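View pics/w11.png

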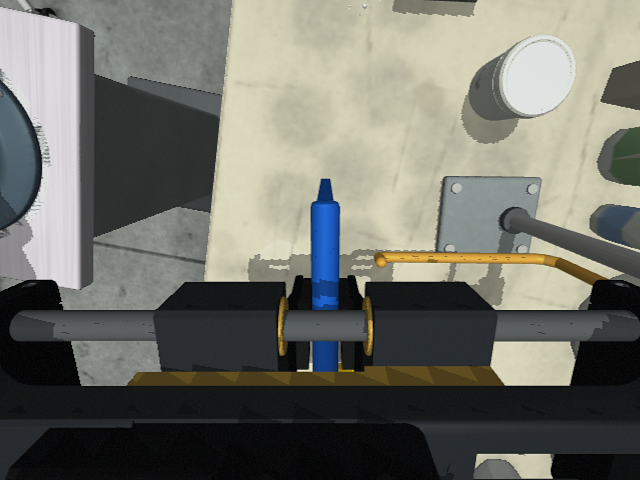

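```bash
python3 - <<'E'
from h import *
a=cv2.imread('pics/w11.png')[230:290,350:570]; cv2.imwrite('pics/w11a.png',cv2.resize(a,None,fx=3.6,fy=3.6,interpolation=cv2.INTER_CUBIC))
p=P('w11'); s=r.read_state(); R0=Ro.from_euler('xyz',s['ee_rot'],degrees=True)
c,n=np.cos(.187),np.sin(.187)
def st(X): d=X-np.array([.5291,.0145,0]); return np.array([c*d[0]+n*d[1],-n*d[0]+c*d[1],d[2]]).round(4)
for uv,z in [((380,259),.188),((400,258),.17),((450,258),.17),((500,259),.17),((540,260),.17)]:
  X=atz(p,uv,z); print(uv,'stand',st(X),'tool',R0.inv().apply(X-s['ee_pos']).round(4))
print('tcp stand',st(s['ee_pos']))
# predictions
for l in [(-.04,0,.186),(0,0,.17),(.05,0,.17)]: print(l,proj(p,[.5291+c*l[0]-n*l[1],.0145+n*l[0]+c*l[1],l[2]])[0].round(1))
# cross triangulation tip: top & scene & wrist
T,S=P('t8'),P('s8')
obs=[(T,np.array((184,498))/4+(290,145)-.4),(S,np.array((406,500))/3.3+(190,120)-.4),(p,(380,259))]
for sub in ([0,1],[0,1,2],[1,2]):
  f=lambda X:np.concatenate([proj(obs[i][0],X)[0]-obs[i][1] for i in sub]); k=least_squares(f,[.49,0,.18]); print(sub,st(k.x),f(k.x).round(1))
E
```

```text
(380, 259) stand [-0.0408  0.0065  0.188 ] tool [0.0004 0.0376 0.0269]
(400, 258) stand [-0.0226  0.0015  0.17  ] tool [-0.0047  0.0558  0.0449]
(450, 258) stand [0.0152 0.0016 0.17  ] tool [-0.0047  0.0936  0.0449]
(500, 259) stand [0.0532 0.0009 0.17  ] tool [-0.0054  0.1316  0.0449]
(540, 260) stand [0.0836 0.0002 0.17  ] tool [-0.0062  0.162   0.0449]
tcp stand [-0.0784  0.0061  0.2149]
(-0.04, 0, 0.186) [380.2 266.9]
(0, 0, 0.17) [429.7 260. ]
(0.05, 0, 0.17) [495.7 260.1]
[0, 1] [-0.0398  0.0024  0.1855] [ 0.3 -0.5 -0.4  0.1]
[0, 1, 2] [-0.0396  0.0044  0.1826] [-0.7 -0.1 -1.2  0.8  0.4  0.5]
[1, 2] [-0.0396  0.0046  0.1829] [-1.3  0.7  0.4  0.3]
```

View pics/w11a.png

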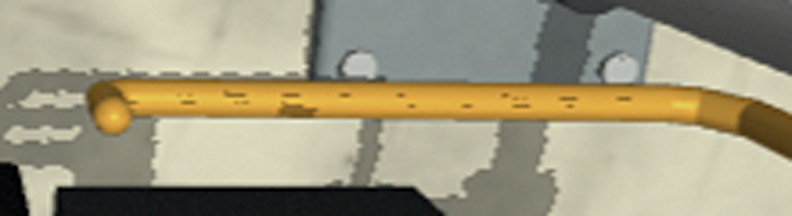

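```bash
python3 -m jog '[[0,-0.002,-0.001,0.010,0,0,0],[0,-0.0015,0,0.015,0,0,0.002],[0,0,0,0.007,0,0,0],[0,0,0,0,0,0,0],[0,0,0,0,0,0,0]]'
python3 - <<'E'
from h import *
grab('scene','s12');grab('top','t12')
a=cv2.imread('pics/s12.png')[200:310,250:350]; cv2.imwrite('pics/s12a.png',cv2.resize(a,None,fx=5.4,fy=5.4,interpolation=cv2.INTER_CUBIC))
s=r.read_state();S=P('s12');R0=Ro.from_euler('xyz',s['ee_rot'],degrees=True)
for dz in (.041,.045):
  print(dz,((proj(S,s['ee_pos']+[0,0,dz-.048])[0]-(250,200))*5.4).round())
c,n=np.cos(.187),np.sin(.187)
for x in(-.08,-.04,0): print(x,((proj(S,[.5291+c*x-n*.0025,.0145+n*x+c*.0025,.17])[0]-(250,200))*5.4).round())
E
```

```text
clock: 24.5
ee_pos: [0.4508, 0.0013, 0.183]
ee_rot: [180.0, -0.0, 100.6]
ft_force: [0.4, 0.3, -1.0]
opening: 0.147
0.041 [273. 470.]
0.045 [273. 461.]
-0.08 [270. 483.]
-0.04 [336. 417.]
0 [398. 356.]
```

View pics/s12a.png

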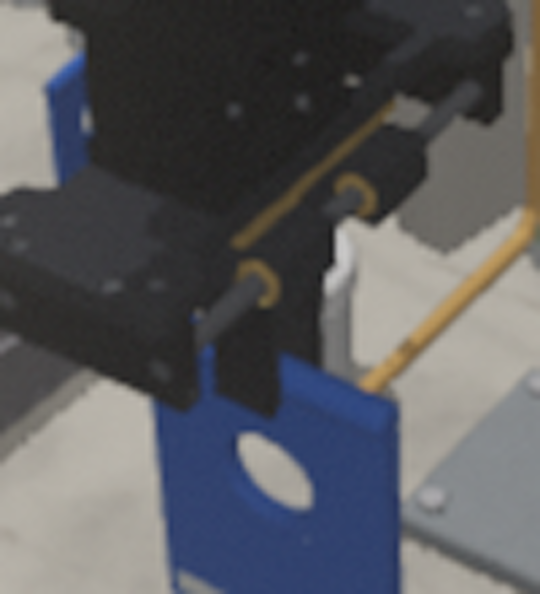

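```bash
python3 -m jog '[[0,-0.0005,0.006,0,0,0,0],[0,0,0.008,0,0,0,0],[0,0,0.008,0,0,0,0],[0,0,0.006,0,0,0,0],[0,0,0,0,0,0,0]]'
python3 - <<'E'
from h import *
grab('scene','s13');grab('wrist','w13')
a=cv2.imread('pics/s13.png')[200:310,250:350]; cv2.imwrite('pics/s13a.png',cv2.resize(a,None,fx=5.4,fy=5.4,interpolation=cv2.INTER_CUBIC))
E
```

```text
clock: 25.22
ee_pos: [0.4787, 0.0061, 0.1828]
ee_rot: [-180.0, 0.0, 100.6]
ft_force: [-0.2, -0.4, -0.8]
opening: 0.152
```

View pics/s13a.png

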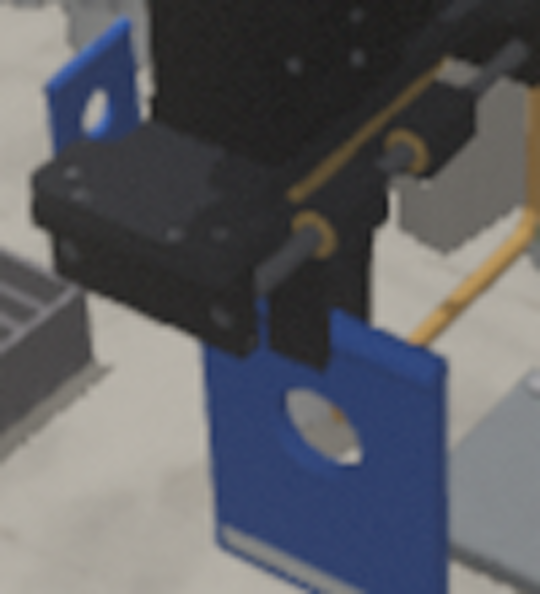

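View pics/w13.png

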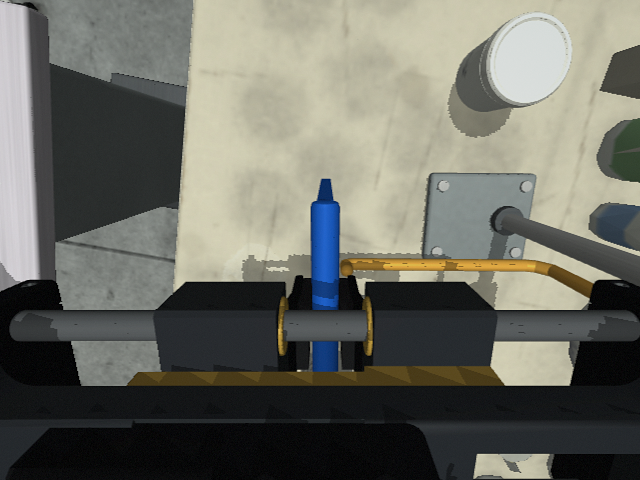

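```bash
python3 -m jog '[[0,0,0.006,0,0,0,0],[0,0,0.008,0,0,0,0],[0,0,0.005,0,0,0,0],[0,0,0,0,0,0,0]]'
python3 - <<'E'
from h import *
grab('scene','s14')
a=cv2.imread('pics/s14.png')[150:310,250:400]; cv2.imwrite('pics/s14a.png',cv2.resize(a,None,fx=3.7,fy=3.7,interpolation=cv2.INTER_CUBIC))
E
```

```text
clock: 25.82
ee_pos: [0.4973, 0.0096, 0.1828]
ee_rot: [-180.0, 0.0, 100.6]
ft_force: [-0.3, 0.2, -1.6]
opening: 0.153
```

View pics/s14a.png

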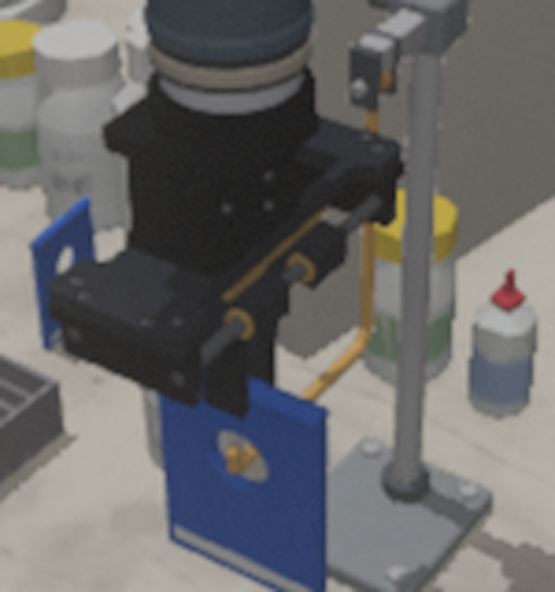

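```bash
python3 -m jog '[[0,0,0.006,0,0,0,0],[0,0,0.004,0,0,0,0],[0,0,0,0.004,0,0,0],[0,0,0,0.006,0,0,0],[0,0,0,0.004,0,0,0],[0,0,0,0,0,0,0]]'
python3 - <<'E'
from h import *
grab('scene','s15');grab('wrist','w15')
a=cv2.imread('pics/s15.png')[150:310,250:400]; cv2.imwrite('pics/s15a.png',cv2.resize(a,None,fx=3.7,fy=3.7,interpolation=cv2.INTER_CUBIC))
E
```

```text
clock: 26.62
ee_pos: [0.5062, 0.0112, 0.1684]
ee_rot: [-179.9, -0.0, 100.6]
ft_force: [0.2, 0.9, -1.8]
opening: 0.151
```

View pics/s15a.png

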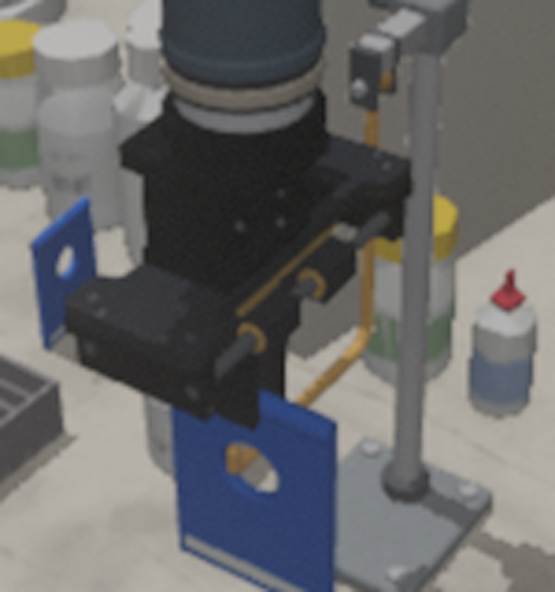

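View pics/w15.png

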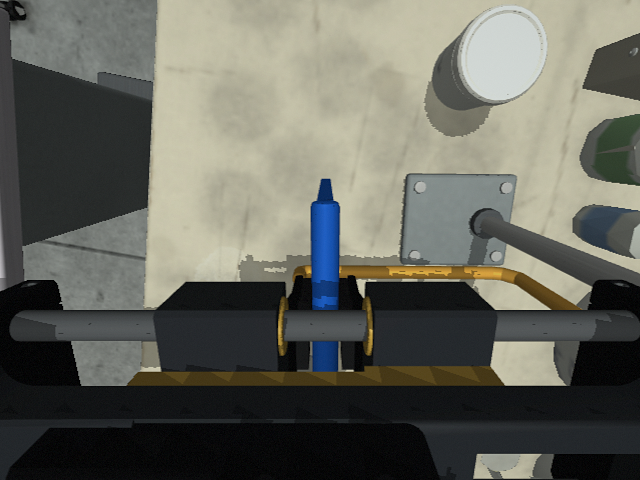

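```bash
python3 - <<'E'
from h import *
p=P('w15'); s=r.read_state(); R0=Ro.from_euler('xyz',s['ee_rot'],degrees=True); print(s['ee_pos'],s['ft_force'])
for uv in [(350,269),(400,271),(470,272)]: print('prong tool',R0.inv().apply(atz(p,uv,.17)-s['ee_pos']).round(4))
a=cv2.imread('pics/w15.png')[165:345,230:410]; cv2.imwrite('pics/w15a.png',cv2.resize(a,None,fx=3.3,fy=3.3,interpolation=cv2.INTER_CUBIC))
a=cv2.imread('pics/s15.png')[235:315,290:345]; cv2.imwrite('pics/s15b.png',cv2.resize(a,None,fx=7.5,fy=7.5,interpolation=cv2.INTER_CUBIC))
# bar near end top edge candidates, grip z = tcp+.041
for z in (.041,.045):
  for x in (.045,.05,.055): print(z,x,proj(p,s['ee_pos']+R0.apply((x,0,-z-.007)))[0].round(1),proj(p,s['ee_pos']+R0.apply((x,0,-z)))[0].round(1))
  print('lower',[proj(p,s['ee_pos']+R0.apply((x,0,-z+.133)))[0].round(1) for x in (.045,.05,.055)])
S=P('s15')
c,n=np.cos(.187),np.sin(.187)
for x in (-.04,-.022): print(x,[((proj(S,[.5291+c*x-n*.0025,.0145+n*x+c*.0025,z])[0]-(290,235))*7.5).round() for z in (.17,.186)])
print('eye front',[((proj(S,s['ee_pos']+R0.apply((x,-.004,.048-.041+dz)))[0]-(290,235))*7.5).round() for x,dz in ((0,0),(0,-.018),(0,.018),(.018,0),(-.018,0),(.05,.085),(-.05,.085),(-.05,-.048))])
E
```

```text
[0.50668487 0.01130205 0.16890293] [-0.65954625  0.23759354 -1.16828509]
prong tool [ 0.0029  0.0144 -0.0011]
prong tool [ 0.0017  0.0453 -0.0011]
prong tool [ 0.001   0.0886 -0.0011]
0.041 0.045 [327.3 216. ] [327.2 213.2]
0.041 0.05 [327.3 204.9] [327.3 202.6]
0.041 0.055 [327.4 193.6] [327.3 191.8]
lower [array([326.3, 185.3]), array([326.3, 179.3]), array([326.3, 173.3])]
0.045 0.045 [327.4 217.8] [327.3 214.8]
0.045 0.05 [327.4 206.4] [327.3 203.9]
0.045 0.055 [327.4 194.8] [327.3 192.8]
lower [array([326.3, 185.8]), array([326.3, 179.7]), array([326.3, 173.6])]
-0.04 [array([167., 317.]), array([165., 271.])]
-0.022 [array([207., 278.]), array([205., 232.])]
eye front [array([202., 313.]), array([200., 261.]), array([203., 364.]), array([145., 288.]), array([259., 339.]), array([ 62., 470.]), array([361., 616.]), array([366., 244.])]
```

View pics/w15a.png

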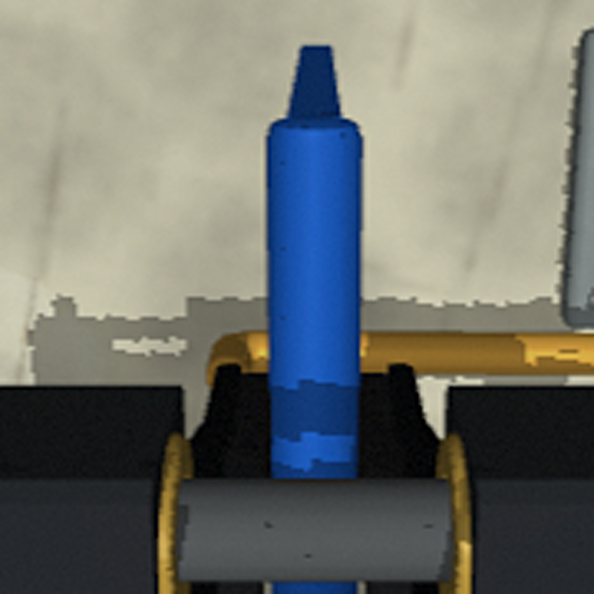

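View pics/s15b.png

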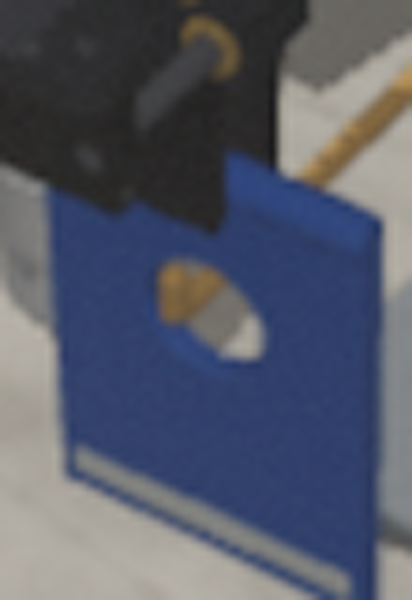

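```bash
python3 -m jog '[[0,0.001,0,0.001,0,0,0],[0,0,0,0.001,0,0,0],[0,0,0,0.001,0,0,0],[0,0,0,0.001,0,0,0],[0,0,0,0.0005,0,0,0],[0,0,0,0,0,0,0]]'; python3 - <<'E'
from h import *
a=[]
for i in range(3): r.grab_frame('wrist'); a.append(r.read_state()['ft_force'])
print(np.mean(a,0))
E
python3 -m jog '[[0,0,0,0.0005,0,0,0],[0,0,0,0.0005,0,0,0],[0,0,0,0,0,0,0]]'; python3 - <<'E'
from h import *
a=[]
for i in range(4): r.grab_frame('wrist'); a.append(r.read_state()['ft_force'])
print(np.mean(a,0))
grab('scene','s16')
a=cv2.imread('pics/s16.png')[235:315,290:345]; cv2.imwrite('pics/s16b.png',cv2.resize(a,None,fx=7.5,fy=7.5,interpolation=cv2.INTER_CUBIC))
E
```

```text
clock: 27.48
ee_pos: [0.5065, 0.0123, 0.1644]
ee_rot: [-180.0, -0.0, 100.6]
ft_force: [0.2, -0.4, -1.2]
opening: 0.145
[ 0.17432201 -0.06251787 -0.99538162]
clock: 28.0
ee_pos: [0.5068, 0.0122, 0.1639]
ee_rot: [180.0, -0.0, 100.6]
ft_force: [-0.6, 0.6, 3.4]
opening: 0.15
[-0.94522185 -0.44405976  3.85007224]
```

View pics/s16b.png

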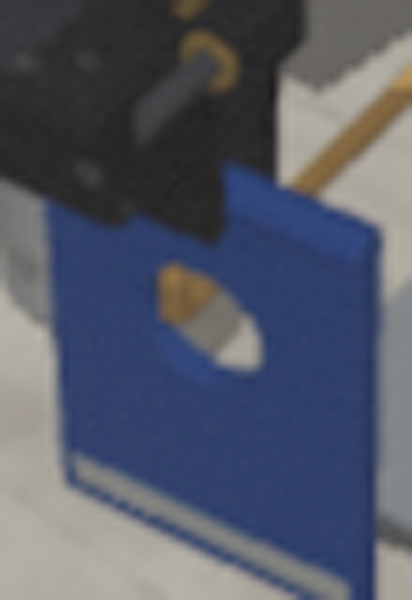

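```bash
python3 -m jog '[[0,0,0,-0.0003,0,0,0],[0,0,0,0,0,0,0],[16,0,0,0,0,0,0],[17,0,0,0,0,0,0],[18,0,0,0,0,0,0],[20,0,0,0,0,0,0],[23,0,0,0,0,0,0],[23,0,0,0,0,0,0]]' 10; python3 - <<'E'
from h import *
a=[]
for i in range(3): grab('scene',f's17_{i}'); a.append(r.read_state()['ft_force'])
grab('wrist','w17')
print(np.mean(a,0),r.read_state()['opening'])
a=np.hstack([cv2.imread(f'pics/s17_{i}.png')[200:310,270:370] for i in range(3)]); cv2.imwrite('pics/s17c.png',cv2.resize(a,(780,286),interpolation=cv2.INTER_CUBIC))
E
```

```text
clock: 29.25
ee_pos: [0.5065, 0.0123, 0.1637]
ee_rot: [-180.0, -0.0, 100.6]
ft_force: [-0.1, -0.2, 0.1]
opening: 0.224
[ 0.40485781 -0.39252136  0.29026903] 0.2272109476829068
```

View pics/s17c.png

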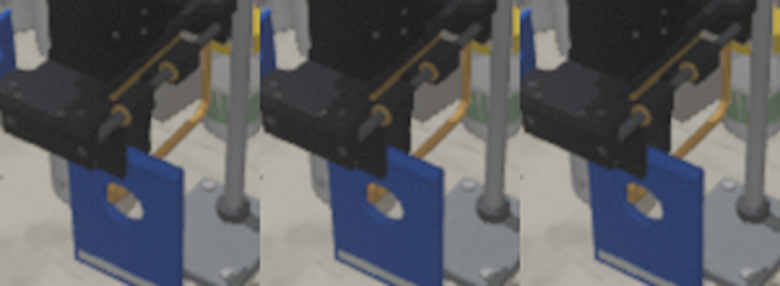

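View pics/w17.png

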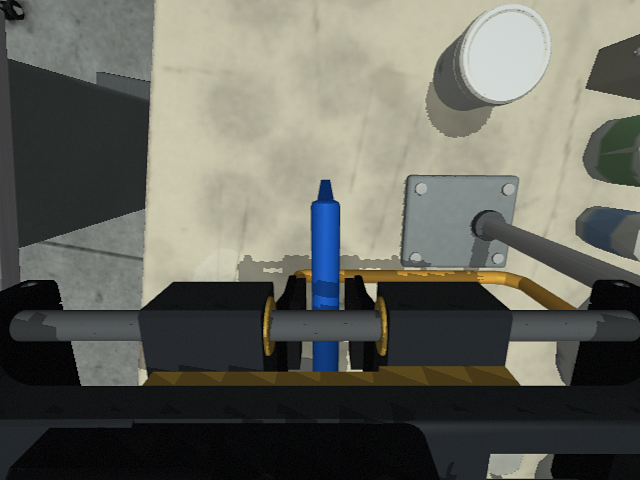

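```bash
python3 -m jog '[[27,0,0,0,0,0,0],[27,0,0,-0.003,0,0,0],[27,0,0,-0.006,0,0,0],[27,0,0,-0.008,0,0,0],[27,0,0,-0.010,0,0,0],[27,0,0,-0.015,0,0,0],[27,0,0,-0.02,0,0,0],[27,0,0,-0.015,0,0,0],[27,0,-0.02,0,0,0,0],[27,0,-0.03,0,0,0,0],[27,0,-0.03,0,0,0,0],[27,0,0,0,0,0,0]]'; python3 - <<'E'
from h import *
for i in range(4): grab('scene',f's18_{i}')
grab('wrist','w18');grab('top','t18')
a=np.hstack([cv2.imread(f'pics/s18_{i}.png')[130:310,270:400] for i in range(4)]); cv2.imwrite('pics/s18c.png',cv2.resize(a,(800,277),interpolation=cv2.INTER_CUBIC))
E
```

```text
clock: 30.95
ee_pos: [0.4264, -0.0028, 0.2413]
ee_rot: [180.0, -0.1, 100.6]
ft_force: [-0.9, 0.7, -0.1]
opening: 0.272
```

View pics/s18c.png

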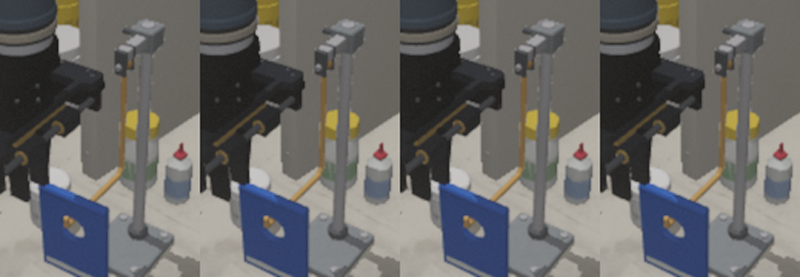

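View pics/w18.png

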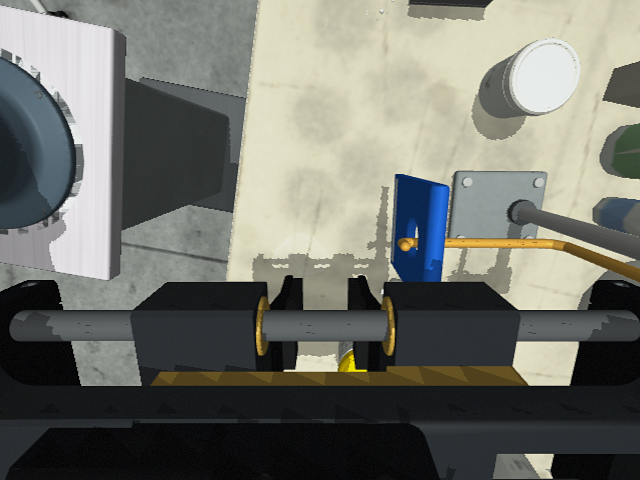

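```bash
cat > m.py <<'E'
from h import *
def bl(i):
    im=r.grab_frame('wrist').astype(int)[160:280,370:480]; m=(im[...,2]-im[...,0]>60); ys,xs=np.nonzero(m); 
    g=(im[...,0]-im[...,2]>60); yg,xg=np.nonzero(g)
    print(round(r.read_state()['clock'],2),xs.mean().round(2),ys.mean().round(2),len(xs),'|',xg.mean().round(2),yg.mean().round(2))
for i in range(18): bl(i)
E
python3 m.py; python3 -m jog '[[27,0,0,0,0,0,0],[27,0,0,0,0,0,0],[27,0,0,0,0,0,0],[27,0,0,0,0,0,0],[27,0,0,0,0,0,0],[27,0,0,0,0,0,0],[27,0,0,0,0,0,0],[27,0,0,0,0,0,0],[27,0,0,0,0,0,0],[27,0,0,0,0,0,0],[27,0,0,0,0,0,0],[27,0,0,0,0,0,0]]' ; python3 m.py
```

```text
31.3 51.23 67.11 4698 | 72.24 82.81
31.35 51.46 67.06 4699 | 72.12 82.84
31.4 51.63 67.07 4708 | 72.27 82.86
31.45 51.77 67.07 4714 | 72.48 82.87
31.5 51.9 67.1 4713 | 72.33 82.85
31.55 51.99 67.13 4721 | 72.26 82.85
31.6 52.03 67.11 4726 | 72.46 82.85
31.65 52.07 67.09 4726 | 72.39 82.84
31.7 52.08 67.12 4725 | 72.52 82.84
31.75 52.08 67.11 4726 | 72.45 82.83
31.8 52.07 67.11 4729 | 72.52 82.84
31.85 52.09 67.12 4724 | 72.58 82.83
31.9 52.09 67.11 4722 | 72.63 82.82
31.95 52.08 67.11 4724 | 72.58 82.83
32.0 52.04 67.13 4730 | 72.63 82.82
32.05 52.05 67.1 4728 | 72.57 82.83
32.1 52.07 67.12 4722 | 72.52 82.84
32.15 52.05 67.12 4728 | 72.57 82.83
clock: 33.65
ee_pos: [0.4279, -0.0024, 0.2407]
ee_rot: [-180.0, -0.0, 100.6]
ft_force: [-0.3, 0.8, 0.2]
opening: 0.269
33.7 52.09 67.12 4722 | 72.5 82.82
33.75 52.08 67.11 4722 | 72.5 82.82
33.8 52.06 67.11 4726 | 72.45 82.83
33.85 52.07 67.12 4726 | 72.5 82.82
33.9 52.09 67.1 4722 | 72.45 82.83
33.95 52.07 67.09 4727 | 72.5 82.82
34.0 52.08 67.12 4724 | 72.5 82.82
34.05 52.09 67.12 4723 | 72.45 82.83
34.1 52.08 67.13 4725 | 72.45 82.83
34.15 52.07 67.12 4726 | 72.57 82.83
34.2 52.08 67.09 4724 | 72.45 82.83
34.25 52.06 67.11 4728 | 72.5 82.82
34.3 52.07 67.1 4726 | 72.5 82.82
34.35 52.07 67.12 4724 | 72.41 82.82
34.4 52.07 67.12 4726 | 72.52 82.84
34.45 52.05 67.12 4730 | 72.5 82.82
34.5 52.05 67.13 4730 | 72.5 82.82
34.55 52.07 67.11 4727 | 72.5 82.82
```

Everything is still and the gripper is clear. I'll take a last overview check, then hand in.

```bash
python3 - <<'E'
from h import *
grab('scene','s20'); r.close_job()
E
```

```text
the job is handed in; nothing more can be done
```

View pics/s20.png

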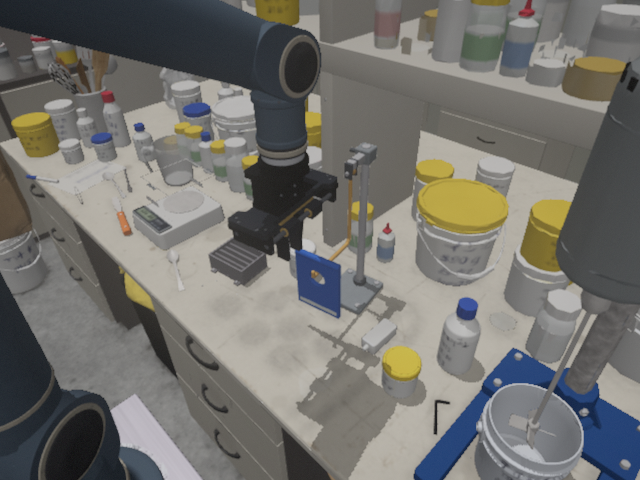

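The job is handed in at about 34.6 s. The hook is steadied and the blue scraper hangs on its prong behind the upturned tip.

- **Steadying:** I eased the closed fingers in from the side, let the hook come to rest against them, and drew back slowly. It then hung free with about ±0.2 px of movement in the wrist camera over 0.7 s.
- **Hanging:** I lifted the scraper out of the rack by its top bar, threaded the hole over the tip and lowered it until the prong took the weight. After that I opened the fingers and withdrew.
- **Final checks:**
  - Scraper and hook held still to within about 0.1 px over the last second of checks.
  - The gripper was clear of everything.
  - I saw the jars and the bottle standing where they were, by eye only; I did not measure them.
  - The highest force reading I took was about 4 N.

Two measurements disagreed:
- **Fingertips:** In the pictures they sat about 31–35 mm behind the reported TCP. Because of this the first steadying approach passed above the prong without touching it. I lowered the tool and allowed for the offset from then on.
- **Plumb hook position:** The wrist camera put it 2–4 mm to the side of my stand fit. I threaded with a 2–3 mm correction, and the prong passed through the hole without contact.

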